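Seat the slide insert in the microscope stage and bolt it down

ROBOT

A 6-joint arm with a two-finger parallel gripper is mounted at the origin on the work surface. World frame = base frame: x ahead of the robot, y to its left, z up, the work surface at z = 0. Lengths are in m, angles in degrees, forces in N, time in s.
With the tool pointing down it reaches from about 0.3 to 0.75 m from the base axis. Payload 8.5 kg.
Tool frame: the origin (TCP) lies midway between the tips of the shut fingers; the grasp point (between the pads) lies 19 mm behind it (env.grip_depth is the distance from the TCP to the grasp point, in m); x points along the fingers, y is the direction in which the jaws open and shut, and the axes are right-handed (so a half turn about x gives the same grasp; the last joint's range is limited). The gripper opens to 85 mm and grips with 20 to 120 N. Pads are 22 mm wide; open, the fingers measure 114 mm over their backs; the gripper's body (76 mm by 85 mm) begins 54 mm behind the grasp point. The pads swing forward as they close: fully open they stand 13 mm farther back than shut.
Start: joints at [-88.425, 21.807, 74.336, -0, 83.858, -12.336], TCP at [0.132, -0.534, 0.231] pointing down, gripper open.
Joint ranges: [-178.18, 178.18], [-50.72, 133.34], [12.68, 142.11], [-81.47, 261.47], [9.98, 163.14], [-165.26, 165.26]. Speed limits (degrees/s): [136.94, 136.94, 180, 180, 180, 180].

INTERFACE

Orientations are given as a 3x3 rotation matrix whose columns are the frame's x, y, z axes.
In Python, from rig import env gives the robot as it stands.
- The arm moves only by the tool play_rows, never from a script. Its arguments are lists of equal length, an entry for each row: "travel": the shift along the world's x, y, z in cm, a list of three; "rotation": the turn, a rotation vector about the world's x, y, z in rad, a list of three; "claw": the finger opening in cm, from 0 to 8.54. A call has 1 to 12 rows; each row shifts and turns the pose as measured when the row begins; what a row does not reach is not made up. A row lasts 1/12 s, in which the tool goes at most 41.7 mm and 7.16 degrees, less where a joint would pass 70% of its speed; a pose out of reach is approached as far as the arm can. A call is refused whole if a number of a shift passes 4.17 or a number of a turn 0.125, either way. A call with a gripper value outside its range is refused whole. The fingers move at their own pace and stop on an object; "squeeze" is the grip in N (left out, the last holds). Time passes only in rows, so rows that do not move let the fingers close. It gives the time, the measured TCP pose, the force and the opening at its end, in the units of the state.
- env.observe(): the state, without advancing time (a new reading comes with each control period).
- env.get_image(name): name is "scene" or "side" or "wrist"; returns the picture (384x512x3 uint8, red, green, blue); there is no depth.
- env.camera_info(name): a dict with "vertical_fov" (degrees; the focal length in pixels is half the picture's height over the tangent of half this angle, whatever the lens; pixels are square), "cx", "cy" (the principal point, pixels), "eye" and "rotation" of the camera in the world. Camera axes: x right, y down, z forward; pixel columns grow to the right and rows downward; lengths in m; the calibration is good to about 2 mm. The wrist camera is an equidistant fisheye: a pixel r from the principal point sees the ray r / f radians off the axis. A picture is of the moment at which its call begins: read the wrist's pose just before it. camera_info takes no time and is no camera call; for the wrist camera it gives the pose at the moment of the call.
- env.close_job(): hands the job in, once; it reports no verdict.
The state is a dict: "time_s": time; "q": joint angles; "qvel": joint speeds; "joint_efforts": joint torques, N m; "position": TCP position; "tool_rot": TCP orientation; "ft_force": force on the tool from outside, world axes, zero at the start; "wrist_torque": the same for the moment, N m; "grip_width": finger opening in m.
Only numpy, scipy, OpenCV 4.12 (cv2) and the standard library are available. Lean on these libraries where they do the work, as an engineer would, in place of code of your own. Each camera call takes 0.05 s, during which the arm holds its last target.

TASK

Take the slide insert off the sloping rack, tuck its thin nose under the red lip of the microscope stage while it is tilted, and level it so that it lies flat in the recess. Then let go and slide the bolt with the yellow knob all the way over the insert's back edge, and let go of that too. Leave the jars, boxes and other things where they are.

Things in the scene. Friction and masses are not known exactly. Their poses are not given: they have to be found in the camera images.
- insert: Slide insert: aluminium plate 150 (its x) x 100 (its y) mm, 6 thick, with two glass slides, about 0.3 kg. Origin: centre of the underside, z its upward normal. The last 20 mm at its -x end is the nose: a tongue 80 wide, 4 thick, underside flush with the rest. It starts on the rack, tilted 28 degrees, nose down against the rack's ledge.
- insert_nose (a point): Middle of the lower edge of the insert's nose: x = -75 mm, y = 0, z = 0 of the insert.
- insert_grip (a point): Point in the insert's orange grip bar, at x = y = 0, z = 24 mm of the insert. The bar stands square on the plate across its middle: 12 mm thick (along the insert's x), 90 mm long (along y), from z = 6 to z = 38 mm. Pinch it across its 12 mm, square to the plate.
- rack: Grey sloping rack, fixed, base 170 x 120 mm. Origin: centre of its base on the table. Its face rises 28 degrees from its -x end to its +x end, 62 mm above the table at the middle, about 100 mm at the top edge. A blue ledge at the low end stands 6 mm above the face: lift the insert off the face before moving it along.
- stage: Microscope stage, fixed: low cream and black unit, 260 (x) x 160 (y) mm. Origin: centre of its underside on the table; z up. The recess for the insert is in its top, the red lip at its -x end, the bolt at its +x end. Seated, the insert lies flat on the recess floor, its axes parallel to the stage's and pointing the same way, nose under the lip.
- lip_edge (a point): Middle of the lower edge of the red lip: x = -64 mm, y = 0, z = 52 mm of the stage. The lip covers the recess from x = -79 to -64 mm over its full width; underside at z = 52, top at z = 57 mm. The opening left (143 mm) is shorter than the insert: the nose must go under the lip first, with the back end raised.
- bolt (a joint): Travel in m of the flat brass bolt (24 mm wide, 5 thick, underside 9 mm above the recess floor), which slides along the stage's -x. 0 = fully back, tip 6 mm behind the rear wall's face; 0.026 = fully home, tip at x = +59 mm of the stage, over the insert's back edge. Starts at 0 to 0.004. It takes about 2 N and stays where it is left.
- bolt_knob (a point): Top centre of the yellow knob on the bolt: an upright bar 20 mm along the stage's x, 14 mm along its y, 30 mm tall; its top is 84 mm above the table, and 115 mm along x from the stage's origin with the bolt fully back. Pinch it across its 14 mm, or push it.
- oil_bottle: Bystander: small amber bottle, 36 mm across, 75 tall; origin under its centre.
- stain_jar: Bystander: glass jar with blue cap, 48 mm across, 75 tall, beside the rack; origin under its centre.
- dish: Bystander: open glass dish, 60 mm across, 16 tall; origin under its centre.
- slide_box: Bystander: blue box 85 x 150 x 34 mm; origin under its centre.
- coverslip_box: Bystander: white box 50 x 50 x 30 mm; origin under its centre.
- pen_mug: Bystander: blue ceramic cup, 74 mm across, 85 tall; origin under its centre.
- recess (a point): Centre of the recess floor: x = y = 0, z = 40 mm of the stage. The recess spans x = -79 to +79 mm and y = -54 to +54 mm, so the insert has 8 mm of play each way; its seated origin lies within 4 mm of this point. The side rims rise to z = 48 mm.
- rear_wall (a point): Where the top of the recess's rear wall would be in the middle: x = +79 mm, y = 0, z = 62 mm of the stage. The wall stands 22 mm above the recess floor, with a 30 mm gap in its middle for the bolt. The insert's back end comes down just in front of it.
There are look-alikes about, which are no part of the job. Of the things like the insert, leave any that is green or pink; of the rest the larger one is meant.

How it is judged (in metres and radians):
On the way, in this order (a step that is already met when the one before it is completed fails the run):
1. the nose is under the lip while the insert is still tilted (x of insert_nose in the frame of stage between -0.085 and -0.066 m and z of insert_nose in the frame of stage between 0.036 and 0.05 m and y of insert_nose in the frame of stage between -0.02 and 0.02 m and angle between insert's own z axis and vertical above 0.09 rad), for 0.05 s.
2. the insert lies flat in the recess, let go, before the bolt is slid over it (z of insert in the frame of stage between 0.037 and 0.043 m and x of insert in the frame of stage between -0.0065 and 0.0065 m and y of insert in the frame of stage between -0.007 and 0.007 m and angle between insert's own z axis and vertical below 0.04 rad and contact force between the fingers and insert below 0.2 N and value of joint bolt below 0.012 m), for 0.2 s.
At the end, for the whole second after the job is handed in: The insert lies flat in the recess (within 3 mm of the floor's height, 2.3 degrees of level, 6.5 mm of the middle along the stage and 7 mm across it) with its nose under the lip, at rest, and the bolt is at least 20 of its 26 mm over it (z of insert in the frame of stage between 0.037 and 0.043 m and x of insert in the frame of stage between -0.0065 and 0.0065 m and y of insert in the frame of stage between -0.007 and 0.007 m and angle between insert's own z axis and vertical below 0.04 rad and value of joint bolt above 0.02 m and linear speed of insert below 0.02 m/s); the robot touches nothing.
It fails at once if a jar, box, dish, bottle or mug is moved more than 30 mm (distance of any of stain_jar, oil_bottle, dish, slide_box, coverslip_box, pen_mug from where it was at the start of the episode above 0.03 m).
It also fails if it takes over 51 s, if anything falls off the work surface, if the arm or the gripper's body presses on something with over 40 N, if the wrist force passes 120 N, or if a joint passes its speed limit or range.

## Working session

There is one attempt and no reset: what is moved stays moved. The work goes in short steps, Python scripts to look and compute and a tool call to move; the robot and the scene stay as the last step left them, time stands still between calls to the robot, and variables do not carry over. Pictures are saved under pics/ and viewed, and the job is handed in when it is done.

Besides the shell and the picture viewer there is one more tool, called after "Emit:" as a command line: name --argument value ..., lists and objects as JSON in quotes. play_rows: Moves the arm, as the interface text tells. Its arguments: {"type":"object","properties":{"travel":{"type":"array","items":{"type":"array","items":{"type":"number"}}},"rotation":{"type":"array","items":{"type":"array","items":{"type":"number"}}},"claw":{"type":"array","items":{"type":"number"}},"squeeze":{"type":"number"}},"required":["travel","rotation","claw"]}

```bash
ls; mkdir -p pics; python3 - <<'E'
from rig import env
import cv2
for n in ["scene","side","wrist"]:
    print(n, env.camera_info(n))
    cv2.imwrite(f"pics/{n}0.png", env.get_image(n)[:,:,::-1])
print(env.observe(), env.grip_depth)
E
```

```text
pics
scene {'vertical_fov': 48.04803928980415, 'cx': 266.5337254488643, 'cy': 192.25880429611064, 'eye': array([1.26917512, 0.11349512, 0.88624454]), 'rotation': array([[-0.16618675,  0.69639336, -0.69815346],
       [ 0.9860666 ,  0.12266616, -0.11236399],
       [ 0.00739027, -0.70709922, -0.70707572]])}
side {'vertical_fov': 50.828405271303794, 'cx': 253.01149572220038, 'cy': 197.6775570487813, 'eye': array([-0.01328038,  0.62623986,  0.79400501]), 'rotation': array([[-0.75295514, -0.43916768,  0.49009213],
       [-0.65805442,  0.49705565, -0.56559708],
       [ 0.0047889 , -0.74837653, -0.66325684]])}
wrist {'vertical_fov': 65.70646984690485, 'cx': 259.12192686015544, 'cy': 195.82958671577464, 'eye': array([ 0.20614909, -0.51575365,  0.3725669 ]), 'rotation': array([[ 0.24126847, -0.92554223, -0.29182374],
       [-0.97045727, -0.23056176, -0.07109117],
       [-0.00148552,  0.30035453, -0.95382648]])}
{'time_s': 0.15, 'q': array([-8.84249406e+01,  2.18320933e+01,  7.43703226e+01, -5.05163021e-04,
        8.38558372e+01, -1.23368152e+01]), 'qvel': array([ 0.06733297, -0.20304248, -0.09037429, -0.09852311, -0.02383733,
        0.07432234]), 'joint_efforts': array([ 3.42641812e-03, -4.48628283e+01, -2.31343514e+01, -1.01454029e-04,
        3.78696437e-03, -3.80413167e-05]), 'position': array([ 0.13221628, -0.53366494,  0.23088011]), 'tool_rot': array([[-3.67085312e-05,  2.40430120e-01, -9.70666449e-01],
       [ 1.01608207e-03, -9.70665940e-01, -2.40430032e-01],
       [-9.99999483e-01, -9.95102612e-04, -2.08665014e-04]]), 'ft_force': array([0.20493806, 0.32179213, 0.59140819]), 'wrist_torque': array([ 0.02481657,  0.06857734, -0.07996636]), 'grip_width': 0.08585113618543715} 0.0187
```

View pics/scene0.png

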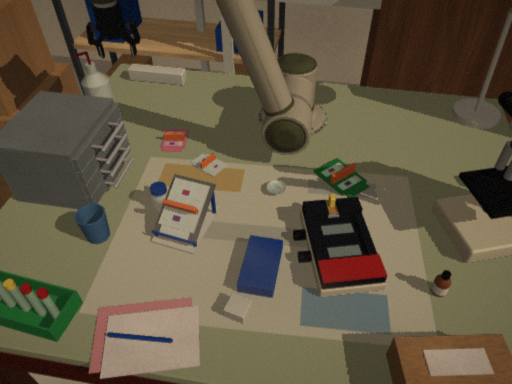

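View pics/side0.png

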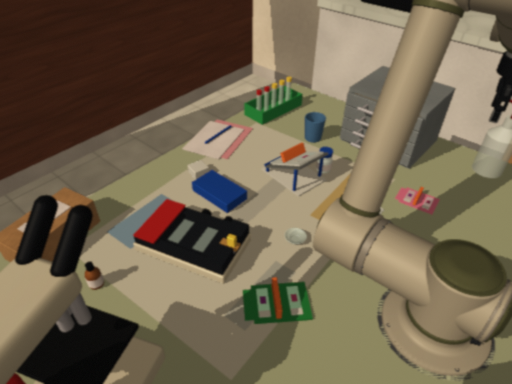

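View pics/wrist0.png

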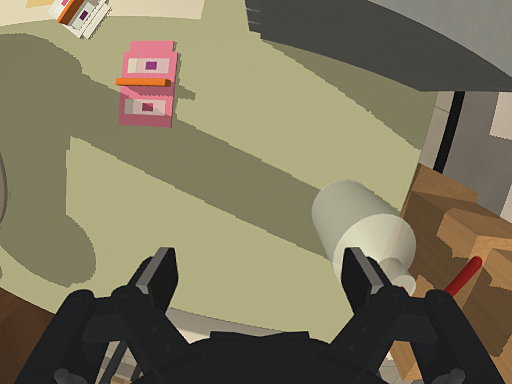

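Insert candidates in the scene view are:
- The aluminium plate on the rack, at about (186,208).
- A small white/grey one, at about (208,163).
- A pink one, at about (174,140).
- A green one, at about (342,177).

The one on the rack fits: it is neither green nor pink, and it is the larger of the other two. I'll confirm with enlarged crops.

```bash
python3 - <<'E'
import cv2
a=cv2.imread("pics/scene0.png")
cv2.imwrite("pics/c1.png",cv2.resize(a[125:260,130:250],None,fx=5,fy=5,interpolation=cv2.INTER_CUBIC)[:, :600][:600])
b=a[125:260,140:250]; cv2.imwrite("pics/c1.png",cv2.resize(b,None,fx=4.4,fy=4.4,interpolation=cv2.INTER_CUBIC))
b=a[185:300,285:395]; cv2.imwrite("pics/c2.png",cv2.resize(b,None,fx=5,fy=5,interpolation=cv2.INTER_CUBIC))
s=cv2.imread("pics/side0.png")
b=s[135:200,250:345]; cv2.imwrite("pics/c3.png",cv2.resize(b,None,fx=8,fy=8,interpolation=cv2.INTER_CUBIC))
b=s[190:285,125:260]; cv2.imwrite("pics/c4.png",cv2.resize(b,None,fx=5.5,fy=5.5,interpolation=cv2.INTER_CUBIC))
E
```

```text
(no output)
```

View pics/c1.png

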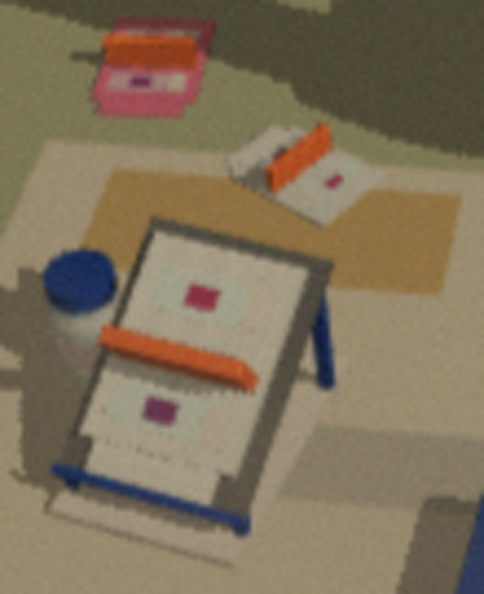

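View pics/c2.png

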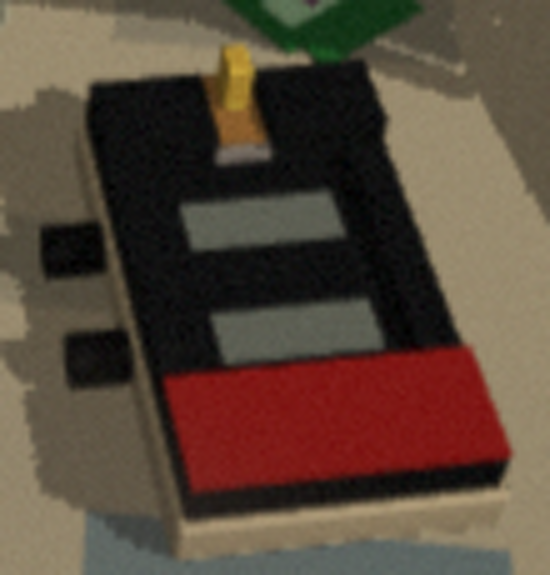

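View pics/c3.png

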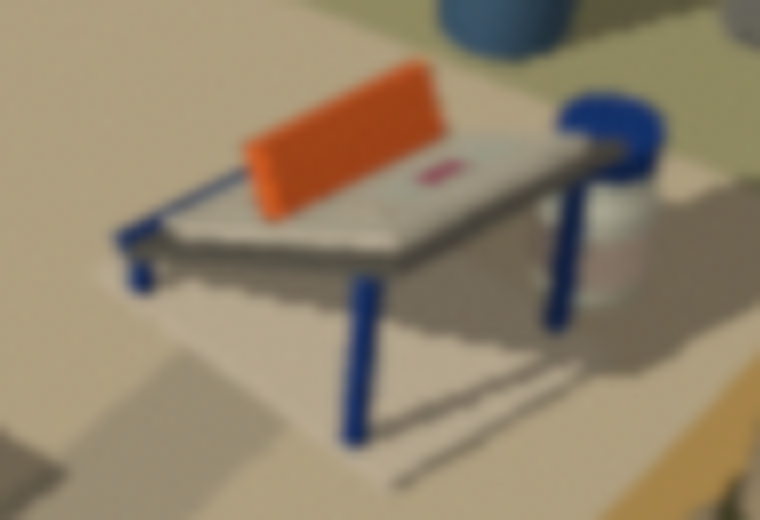

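View pics/c4.png

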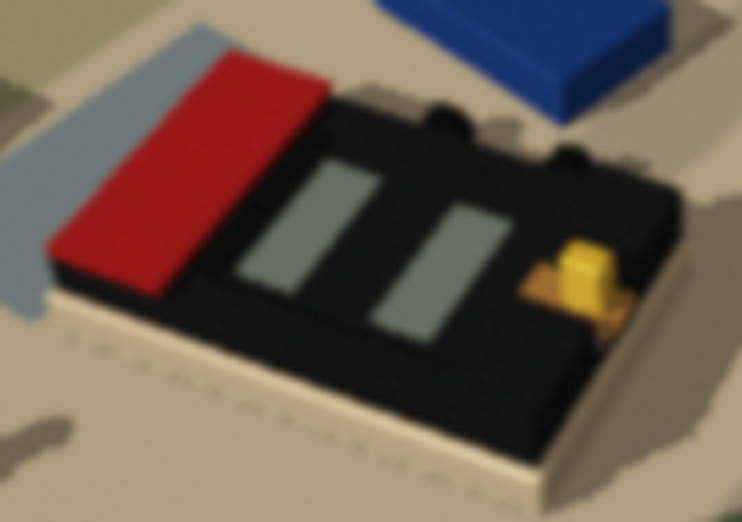

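```bash
cat > h.py <<'E'
import numpy as np, cv2
def ray(info,uv,fish=False):
    f=192/np.tan(np.radians(info["vertical_fov"]/2))
    d=(np.array(uv,float)-[info["cx"],info["cy"]])/f
    if fish:
        r=np.hypot(*d); s=np.sin(r)/r if r>1e-9 else 1
        v=np.array([d[0]*s,d[1]*s,np.cos(r)])
    else: v=np.array([d[0],d[1],1.])
    v=info["rotation"]@v
    return np.array(info["eye"]),v/np.linalg.norm(v)
def onz(info,uv,z,fish=False):
    e,v=ray(info,uv,fish); return e+v*(z-e[2])/v[2]
def onplane(info,uv,p0,n,fish=False):
    e,v=ray(info,uv,fish); return e+v*(np.dot(np.array(p0)-e,n)/np.dot(v,n))
def tri(r1,r2):
    A=np.stack([r1[1],-r2[1]],1); t=np.linalg.lstsq(A,r2[0]-r1[0],rcond=None)[0]
    a=r1[0]+t[0]*r1[1]; b=r2[0]+t[1]*r2[1]; return (a+b)/2,np.linalg.norm(a-b)
def hsvmask(img,lo,hi):
    return cv2.inRange(cv2.cvtColor(img,cv2.COLOR_BGR2HSV),np.array(lo),np.array(hi))
def big(m):
    c=cv2.findContours(m,cv2.RETR_EXTERNAL,cv2.CHAIN_APPROX_NONE)[0]; return sorted(c,key=cv2.contourArea)[::-1]
E
python3 - <<'E'
from h import *
from rig import env
I={n:env.camera_info(n) for n in("scene","side")}
im={n:cv2.imread(f"pics/{n}0.png") for n in I}
for n in I:
    m=hsvmask(im[n],(0,200,80),(4,255,255))|hsvmask(im[n],(176,200,80),(180,255,255))
    c=big(m)[0]; q=cv2.approxPolyDP(c,4,True)[:,0]
    print(n,"red",cv2.contourArea(c))
    for p in q: print(p,onz(I[n],p,.057).round(4))
    m=hsvmask(im[n],(20,150,120),(32,255,255))
    for c in big(m)[:3]: print("yel",cv2.boundingRect(c),cv2.contourArea(c))
    m=hsvmask(im[n],(5,200,100),(12,255,255))
    for c in big(m)[:4]: print("or",cv2.boundingRect(c),cv2.contourArea(c))
S=lambda x,y:ray(I["scene"],(140+x/4.4,125+y/4.4))
D=lambda x,y:ray(I["side"],(250+x/8,135+y/8))
# bar top edge (far corner -x-side) ends
print("bar right end top +x(nose) corner", tri(S(240,385),D(247,148)))
print("bar -y end top", tri(S(103,332),D(420,62)))
print("rack top +y corner", tri(S(331,262),D(397,265)))
print("rack ledge +y", tri(S(246,527),D(122,240)))
print("rack top -y corner", tri(S(155,220),D(625,155)))
sk=lambda x,y:(285+x/5,185+y/5)
dk=lambda x,y:(125+x/5.5,190+y/5.5)
print("knob",onz(I["scene"],sk(237,50),.084),onz(I["side"],dk(588,252),.084))
E
```

```text
scene red 1317.0
[386 275] [0.6671 0.2956 0.057 ]
[377 255] [0.6132 0.276  0.057 ]
[318 260] [0.6519 0.1386 0.057 ]
[325 280] [0.7045 0.1588 0.057 ]
yel (3, 279, 12, 11) 79.5
yel (330, 194, 6, 13) 41.0
or (332, 164, 23, 19) 136.0
or (164, 134, 20, 6) 74.5
or (201, 154, 13, 13) 41.0
side red 873.0
[183 205] [0.653  0.1449 0.057 ]
[167 200] [0.7009 0.1603 0.057 ]
[135 236] [0.6563 0.2993 0.057 ]
[154 242] [0.6052 0.2809 0.057 ]
yel (226, 234, 10, 14) 83.5
yel (286, 77, 6, 5) 17.0
yel (272, 83, 5, 5) 15.5
or (282, 144, 22, 17) 164.5
or (273, 278, 9, 40) 147.0
or (414, 188, 8, 16) 20.5
or (88, 277, 1, 1) 0.0
bar right end top +x(nose) corner (array([ 0.57899206, -0.18157424,  0.08574736]), np.float64(0.004389977538344598))
bar -y end top (array([ 0.55954681, -0.26723728,  0.09176046]), np.float64(8.715549096581529e-05))
rack top +y corner (array([ 0.48537822, -0.14988516,  0.09760014]), np.float64(0.00047327273067163735))
rack ledge +y (array([ 0.63008822, -0.17086692,  0.02268066]), np.float64(0.005811251666573909))
rack top -y corner (array([ 0.46467482, -0.26624241,  0.09354474]), np.float64(0.0009243359781606946))
knob [0.4571201  0.15775542 0.084     ] [0.45863731 0.15784654 0.084     ]
```

```bash
python3 - <<'E'
from h import *
from rig import env
I={n:env.camera_info(n) for n in("scene","side","wrist")}
for p in [(84,203),(133,160),(60,205)]: print(onz(I["scene"],p,0))
for z in (.15,.2,.25): print(z,onz(I["scene"],(125,105),z),onz(I["scene"],(80,162),z))
print(onz(I["side"],(405,165),0))
for p in [(250,0),(262,40),(420,85)]:
  for z in (0,.2): print(p,z,onz(I["wrist"],p,z,True))
print("mug",onz(I["scene"],(96,240),0),"jar",onz(I["scene"],(160,186),.07))
E
```

```text
[ 0.52597091 -0.52838951  0.        ]
[ 0.32571817 -0.46332474  0.        ]
[ 0.54485945 -0.59101667  0.        ]
0.15 [ 0.2490313  -0.48615617  0.15      ] [ 0.51676817 -0.497238    0.15      ]
0.2 [ 0.31831153 -0.44543252  0.2       ] [ 0.56786579 -0.45576176  0.2       ]
0.25 [ 0.38759176 -0.40470887  0.25      ] [ 0.61896342 -0.41428552  0.25      ]
[ 0.30700053 -0.50120907  0.        ]
(250, 0) 0 [ 3.36847544e-01 -4.71110107e-01 -5.55111512e-17]
(250, 0) 0.2 [ 0.26670235 -0.49507799  0.2       ]
(262, 40) 0 [ 0.2873838  -0.49871712  0.        ]
(262, 40) 0.2 [ 0.24378563 -0.50786841  0.2       ]
(420, 85) 0 [ 0.29758941 -0.717145    0.        ]
(420, 85) 0.2 [ 0.24851392 -0.60906677  0.2       ]
mug [ 0.64507342 -0.43638056  0.        ] jar [ 0.48968534 -0.3047981   0.07      ]
```

Emit:
play_rows --travel '[[1.5, 3.8, 0.8], [1.5, 3.8, 0.8], [1.5, 3.8, 0.8], [1.5, 3.8, 0.8], [1.5, 3.8, 0.8], [3.8, 1.3, 0], [3.8, 1.3, 0], [3.8, 1.3, 0], [3.8, 1.3, 0], [3.8, 1.3, 0], [3.8, 1.0, 0], [3.8, 1.0, 0]]' --rotation '[[0, 0, 0.1], [0, 0, 0.1], [0, 0, 0.1], [0, 0, 0.1], [0, 0, 0.1], [0, 0, 0.1], [0, 0, 0.1], [0, 0, 0.1], [0, 0, 0.1], [0, 0, 0.1], [0, 0, 0.1], [0, 0, 0.1]]' --claw '[7, 7, 7, 7, 7, 7, 7, 7, 7, 7, 7, 7]'

```text
time_s: 1.15
position: [0.4775, -0.2463, 0.2691]
tool_rot: [[-0.005, 0.996, -0.084], [-0.0, -0.084, -0.996], [-1.0, -0.005, 0.001]]
ft_force: [-0.5, -1.3, 0.2]
grip_width: 0.0702
```

Emit:
play_rows --travel '[[3, 0.5, 0], [2.5, 0.5, 0], [0, 0, 0]]' --rotation '[[0, 0, -0.05], [0, 0, -0.04], [0, 0, 0]]' --claw '[7, 7, 7]'

```text
time_s: 1.4
position: [0.5404, -0.2315, 0.2669]
tool_rot: [[-0.006, 0.986, -0.164], [0.002, -0.164, -0.986], [-1.0, -0.006, -0.001]]
ft_force: [0.0, -0.0, 0.1]
grip_width: 0.0701
```

```bash
python3 - <<'E'
from rig import env
import cv2,pickle
i=env.camera_info("wrist"); o=env.observe()
a=env.get_image("wrist")[:,:,::-1]
pickle.dump((i,o),open("w1.pkl","wb")); cv2.imwrite("pics/w1.png",a)
cv2.imwrite("pics/w1b.png",cv2.resize(a,None,fx=1.56,fy=1.56,interpolation=cv2.INTER_CUBIC))
print(o["position"],o["tool_rot"])
E
```

```text
[ 0.54037793 -0.23149843  0.26688397] [[-0.0057424   0.98644209 -0.16400924]
 [ 0.00240877 -0.16399782 -0.98645776]
 [-0.99998061 -0.00605969 -0.00143437]]
```

View pics/w1b.png

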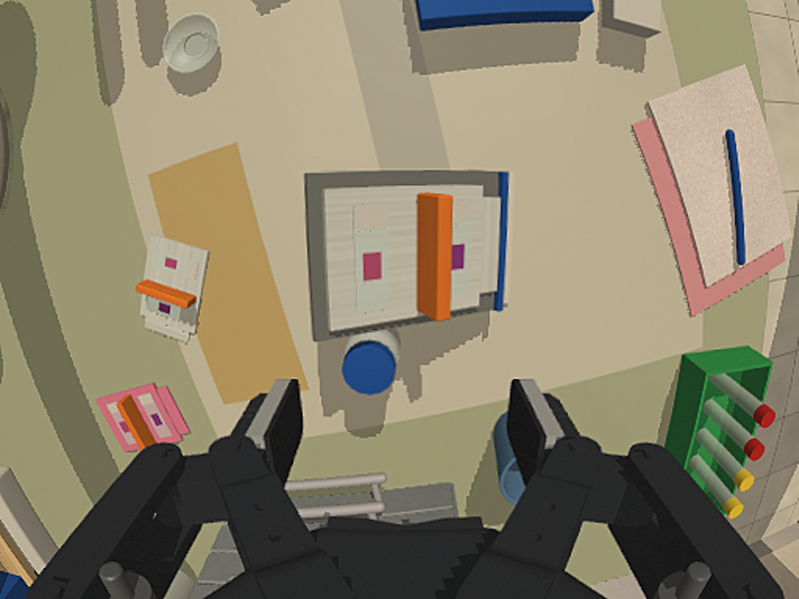

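```bash
python3 - <<'E'
import cv2
a=cv2.imread("pics/w1.png")[105:225,190:335]
cv2.imwrite("pics/w1c.png",cv2.resize(a,None,fx=5,fy=5,interpolation=cv2.INTER_CUBIC))
E
```

```text
(no output)
```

View pics/w1c.png

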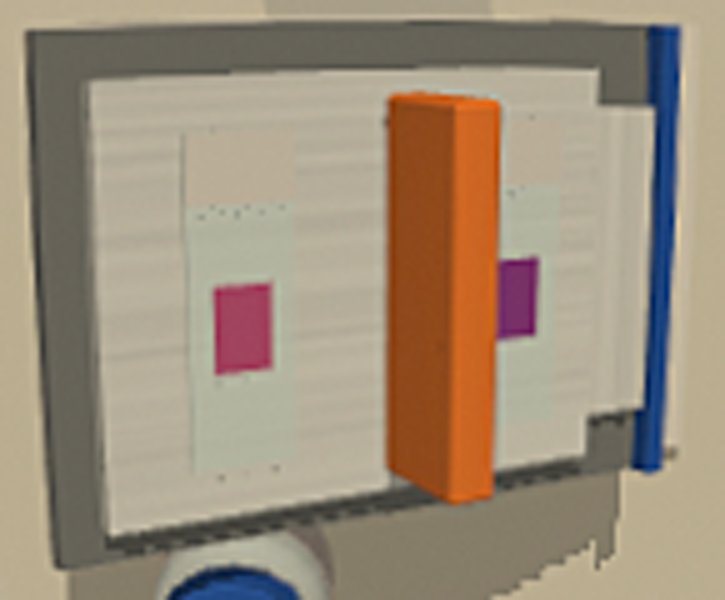

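```bash
cat >> h.py <<'E'
def norm_pts(info,uv):
    out=[]
    R=info["rotation"]
    for p in uv:
        v=R.T@ray(info,p,True)[1]; out.append(v[:2]/v[2])
    return np.array(out)
def pnp(info,obj,uv):
    n=norm_pts(info,uv); 
    ok,rv,tv=cv2.solvePnP(np.array(obj,float),n,np.eye(3),None,flags=cv2.SOLVEPNP_SQPNP)
    ok,rv,tv=cv2.solvePnP(np.array(obj,float),n,np.eye(3),None,rv,tv,True,flags=cv2.SOLVEPNP_ITERATIVE)
    pr=cv2.projectPoints(np.array(obj,float),rv,tv,np.eye(3),None)[0][:,0]
    R=info["rotation"]
    return R@cv2.Rodrigues(rv)[0], R@tv[:,0]+info["eye"], (pr-n)*297
E
python3 - <<'E'
from h import *
import pickle
i,o=pickle.load(open("w1.pkl","rb"))
c=[(455,100),(500,100),(494,497),(450,502),(88,82),(108,537),(600,68),(585,460),(655,107),(642,412)]
uv=[(190+x/5-.4,105+y/5-.4) for x,y in c]
obj=np.array([(6,-45,38),(-6,-45,38),(-6,45,38),(6,45,38),(75,-50,6),(75,50,6),(-55,-50,6),(-55,50,6),(-75,-40,4),(-75,40,4)])*1e-3
obj=obj*[1,1,1]
# image: up is +world y -> insert -y at top
R,t,e=pnp(i,obj,uv); print(R.round(3),t,e.round(1))
print("tilt",np.degrees(np.arccos(R[2,2])),"yaw",np.degrees(np.arctan2(R[1,0],R[0,0])))
for n,p in dict(nose=(-.075,0,0),grip=(0,0,.024),z0=(0,0,0)).items(): print(n,R@p+t)
# direct check: with tilt fixed at 28
E
```

```text
[[-0.876 -0.158  0.455]
 [ 0.147 -0.987 -0.06 ]
 [ 0.459  0.014  0.888]] [ 0.55063382 -0.22222042  0.05998305] [[-0.4 -0.2]
 [ 0.3 -0.4]
 [ 0.1  0.6]
 [-0.2  1.2]
 [ 0.2 -0.3]
 [ 0.1 -0.5]
 [-0.6  0.5]
 [ 0.3 -0.7]
 [-0.2  0.4]
 [ 0.3 -0.6]]
tilt 27.346834418828067 yaw 170.49385825391178
nose [ 0.61634528 -0.23322399  0.02554577]
grip [ 0.56156335 -0.22366832  0.08130086]
z0 [ 0.55063382 -0.22222042  0.05998305]
```

Emit:
play_rows --travel '[[1.2, 0, -1.5], [1.2, 0, -2.2], [1.2, 0, -2.5], [1.1, 0, -2.5], [1.0, 0, -2.5], [0, 0, 0], [0, 0, 0]]' --rotation '[[0.016, 0.096, 0], [0.016, 0.096, 0], [0.016, 0.096, 0], [0.016, 0.096, 0], [0.016, 0.096, 0], [0, 0, 0], [0, 0, 0]]' --claw '[5, 5, 5, 5, 5, 5, 5]'

```text
time_s: 2.03
position: [0.5919, -0.2342, 0.1494]
tool_rot: [[-0.491, 0.856, -0.164], [0.083, -0.141, -0.986], [-0.868, -0.497, -0.001]]
ft_force: [-0.2, -0.9, 1.8]
grip_width: 0.0498
```

```bash
cat > tgt.py <<'E'
from h import *
from scipy.spatial.transform import Rotation as Ro
def frame(yaw,tilt):
    a=np.radians(yaw);return (Ro.from_euler('z',yaw,degrees=True)*Ro.from_euler('y',-tilt,degrees=True)).as_matrix()
def tool(Rin): # tool R for gripped insert
    x=-Rin[:,2]; y=-Rin[:,0]; return np.stack([x,y,np.cross(x,y)],1)
def delta(o,R,p):
    return ((p-o["position"])*100).round(2), Ro.from_matrix(R@o["tool_rot"].T).as_rotvec().round(3)
E
python3 - <<'E'
from tgt import *
from rig import env
o=env.observe(); R=frame(170.4,28); t=np.array([.5506,-.2222,.0605])
print(R.round(3),o["position"],o["q"])
for z in (.08,.01): print(delta(o,tool(R),t+R[:,2]*z))
E
```

```text
[[-0.871 -0.167  0.463]
 [ 0.147 -0.986 -0.078]
 [ 0.469 -0.     0.883]] [ 0.59190563 -0.23419353  0.14944195] [-28.44765782  48.88691096  42.33277733 -10.39877951 116.87703541
 -21.42633807]
(array([-0.43,  0.57, -1.83]), array([-0.007, -0.031, -0.003]))
(array([-3.67,  1.12, -8.01]), array([-0.007, -0.031, -0.003]))
```

Emit:
play_rows --travel '[[-0.4, 0.5, -1.8], [0, 0, 0]]' --rotation '[[-0.007, -0.031, -0.003], [0, 0, 0]]' --claw '[5, 5]'

```text
time_s: 2.2
position: [0.5864, -0.2301, 0.1318]
tool_rot: [[-0.461, 0.872, -0.168], [0.079, -0.148, -0.986], [-0.884, -0.467, -0.0]]
ft_force: [-1.3, -0.2, 0.1]
grip_width: 0.0502
```

```bash
python3 - <<'E'
from tgt import *
from rig import env
o=env.observe(); R=frame(170.4,28); t=np.array([.5506,-.2222,.0605])
for z in (.08,.01): print(delta(o,tool(R),t+R[:,2]*z))
i=env.camera_info("wrist");a=env.get_image("wrist")[:,:,::-1]
cv2.imwrite("pics/w2.png",a)
cv2.imwrite("pics/w2b.png",cv2.resize(a,None,fx=1.5,fy=1.5,interpolation=cv2.INTER_CUBIC))
import pickle; pickle.dump((i,o),open("w2.pkl","wb"))
E
```

```text
(array([ 0.12,  0.16, -0.07]), array([0.   , 0.003, 0.001]))
(array([-3.12,  0.71, -6.25]), array([0.   , 0.003, 0.001]))
```

View pics/w2b.png

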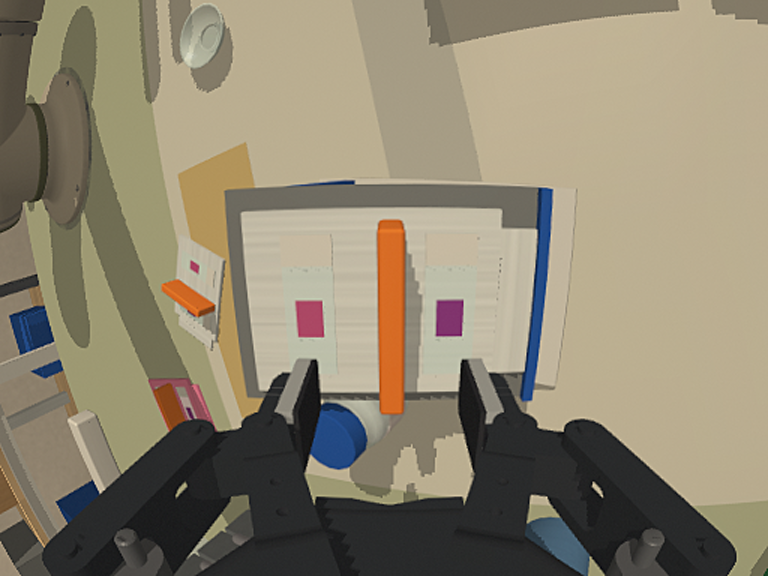

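Emit:
play_rows --travel '[[-1.1, 0.2, -2.1], [-1.0, 0.2, -2.0], [-0.7, 0.2, -1.5], [-0.3, 0.1, -0.6], [0, 0, 0]]' --rotation '[[0, 0, 0], [0, 0, 0], [0, 0, 0], [0, 0, 0], [0, 0, 0]]' --claw '[5, 5, 5, 5, 5]'

```text
time_s: 2.67
position: [0.5563, -0.2284, 0.0877]
tool_rot: [[-0.438, 0.883, -0.17], [0.066, -0.157, -0.985], [-0.896, -0.443, 0.01]]
ft_force: [-0.2, 0.2, 0.0]
grip_width: 0.05
```

```bash
python3 - <<'E'
from tgt import *
from rig import env
o=env.observe(); R=frame(170.4,28); t=np.array([.5506,-.2222,.0605])
print(delta(o,tool(R),t+R[:,2]*.01), o["ft_force"])
E
```

```text
(array([-0.1 ,  0.54, -1.84]), array([0.015, 0.028, 0.003])) [-0.15832405  0.16892964  0.01856131]
```

Emit:
play_rows --travel '[[0, 0.5, -1.2], [0, 0.1, -0.6], [0, 0, 0]]' --rotation '[[0.014, 0.026, 0.003], [0, 0, 0], [0, 0, 0]]' --claw '[5, 5, 5]'

```text
time_s: 2.92
position: [0.5582, -0.2236, 0.074]
tool_rot: [[-0.456, 0.874, -0.168], [0.075, -0.15, -0.986], [-0.887, -0.462, 0.003]]
ft_force: [-0.4, 0.6, -0.2]
grip_width: 0.0501
```

```bash
python3 - <<'E'
from tgt import *
from rig import env
o=env.observe(); R=frame(170.4,28); t=np.array([.5506,-.2222,.0605])
print(delta(o,tool(R),t+R[:,2]*.01), o["ft_force"])
E
```

```text
(array([-0.29,  0.07, -0.46]), array([0.005, 0.007, 0.001])) [-0.41040634  0.59026407 -0.24229683]
```

Emit:
play_rows --travel '[[-0.3, 0.1, -0.6], [0, 0, 0], [0, 0, 0], [0, 0, 0], [0, 0, 0], [0, 0, 0], [0, 0, 0], [0, 0, 0]]' --rotation '[[0.005, 0.009, 0.001], [0, 0, 0], [0, 0, 0], [0, 0, 0], [0, 0, 0], [0, 0, 0], [0, 0, 0], [0, 0, 0]]' --claw '[5, 5, 0.5, 0.5, 0.5, 0.5, 0.5, 0.5]' --squeeze 50

```text
time_s: 3.58
position: [0.5553, -0.2227, 0.0685]
tool_rot: [[-0.466, 0.869, -0.166], [0.078, -0.146, -0.986], [-0.881, -0.473, 0.0]]
ft_force: [-1.3, -0.1, -0.9]
grip_width: 0.0113
```

```bash
python3 - <<'E'
from tgt import *
from rig import env
o=env.observe(); R=frame(170.4,28); t=np.array([.5506,-.2222,.0605])
print(delta(o,tool(R),t+R[:,2]*.01), o["ft_force"],o["grip_width"])
E
```

```text
(array([-0.  , -0.03,  0.08]), array([-0.001, -0.004, -0.001])) [-1.31784659 -0.12873525 -0.91663375] 0.011285941791704219
```

Emit:
play_rows --travel '[[0.7, -0.1, 1.4], [1.2, -0.2, 2.2], [1.2, -0.2, 2.2], [0.6, 0, 2.8], [0, 0, 3], [0, 0, 3], [0, 0, 0]]' --rotation '[[0, 0, 0], [0, 0, 0], [0, 0, 0], [0, 0, 0], [0, 0, 0], [0, 0, 0], [0, 0, 0]]' --claw '[0.5, 0.5, 0.5, 0.5, 0.5, 0.5, 0.5]'

```text
time_s: 4.17
position: [0.5931, -0.2267, 0.2159]
tool_rot: [[-0.468, 0.868, -0.165], [0.082, -0.143, -0.986], [-0.88, -0.476, -0.004]]
ft_force: [0.2, 0.5, -0.6]
grip_width: 0.0115
```

```bash
python3 - <<'E'
from tgt import *
from rig import env
o=env.observe(); 
S=np.array([.5694,.1916,0]);R=frame(197.2,16)
print(o["position"],o["q"])
print(delta(o,tool(R),S+[0,0,.16]))
i=env.camera_info("wrist");a=env.get_image("wrist")[:,:,::-1]
cv2.imwrite("pics/w3.png",a)
cv2.imwrite("pics/w3b.png",cv2.resize(a,None,fx=1.5,fy=1.5,interpolation=cv2.INTER_CUBIC))
import pickle; pickle.dump((i,o),open("w3.pkl","wb"))
E
```

```text
[ 0.59311003 -0.22666014  0.21588407] [-28.09364381  45.92818276  37.35788983 -10.23172533 123.47870807
 -22.2639591 ]
(array([-2.37, 41.83, -5.59]), array([ 0.011, -0.218,  0.464]))
```

View pics/w3b.png

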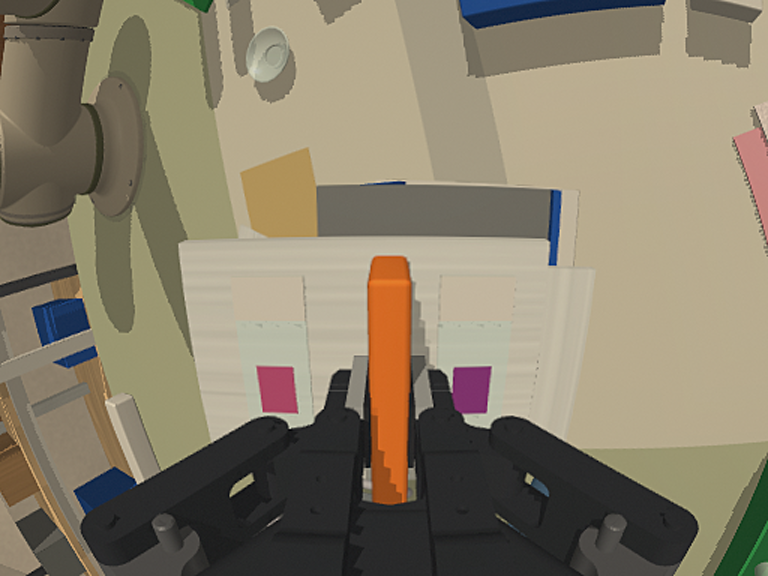

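```bash
python3 - <<'E'
from tgt import *
import pickle
a=cv2.imread("pics/w3.png")[140:215,110:410]
cv2.imwrite("pics/w3c.png",cv2.resize(a,None,fx=2.66,fy=2.66,interpolation=cv2.INTER_CUBIC))
i,o=pickle.load(open("w3.pkl","rb"))
uv=np.array([(369,281),(411,281),(373,257),(404,257),(180,240),(549,238),(594,269)])/1.5-.17
obj=np.array([(6,-45,38),(-6,-45,38),(6,-45,6),(-6,-45,6),(75,-50,6),(-55,-50,6),(-75,-40,4)])*1e-3
R,t,e=pnp(i,obj,uv); print(e.round(1))
Rt=o["tool_rot"]
print("rel rot vs nominal (deg, insert frame)",np.degrees(Ro.from_matrix(tool(R).T@Rt).as_rotvec()))
print("TCP in insert", R.T@(o["position"]-t)*1000, "tilt",np.degrees(np.arccos(R[2,2])))
E
```

```text
[[-1.4 -0.1]
 [ 0.8 -0. ]
 [-1.  -2.2]
 [ 2.3 -2.2]
 [-0.2  1.9]
 [-0.4  2.6]
 [-0.2 -0. ]]
rel rot vs nominal (deg, insert frame) [-0.05532249 -0.69377316 -0.0224723 ]
TCP in insert [ 0.02827294 -0.545918   10.49163996] tilt 28.385952769690963
```

View pics/w3c.png

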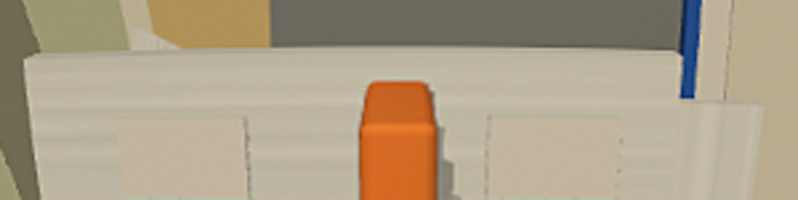

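Emit:
play_rows --travel '[[-0.2, 3.7, 0.2], [-0.2, 3.7, 0.2], [-0.2, 3.7, 0.2], [-0.2, 3.7, 0.2], [-0.2, 3.7, 0.2], [-0.2, 3.7, 0.2], [-0.2, 3, 0.2], [0, 0, 0], [0, 0, 0]]' --rotation '[[0.001, -0.031, 0.066], [0.001, -0.031, 0.066], [0.001, -0.031, 0.066], [0.001, -0.031, 0.066], [0.001, -0.031, 0.066], [0.001, -0.031, 0.066], [0.001, -0.031, 0.066], [0, 0, 0], [0, 0, 0]]' --claw '[0.5, 0.5, 0.5, 0.5, 0.5, 0.5, 0.5, 0.5, 0.5]'

```text
time_s: 4.97
position: [0.5722, 0.0355, 0.2104]
tool_rot: [[-0.274, 0.91, 0.311], [-0.081, 0.301, -0.95], [-0.958, -0.286, -0.008]]
ft_force: [-0.1, -0.5, -2.4]
grip_width: 0.011
```

```bash
python3 - <<'E'
from tgt import *
from rig import env
o=env.observe(); 
S=np.array([.5694,.1916,0]);R=frame(197.2,16)
print(o["position"],o["tool_rot"],o["q"])
print(delta(o,tool(R),S+[0,0,.16]))
i=env.camera_info("wrist");a=env.get_image("wrist")[:,:,::-1]
cv2.imwrite("pics/w4.png",a)
cv2.imwrite("pics/w4b.png",cv2.resize(a,None,fx=1.5,fy=1.5,interpolation=cv2.INTER_CUBIC))
import pickle; pickle.dump((i,o),open("w4.pkl","wb"))
E
```

```text
[0.57223468 0.03547461 0.21043889] [[-0.27382309  0.90999488  0.31133622]
 [-0.08128035  0.30065539 -0.95026304]
 [-0.95833941 -0.28550948 -0.00836168]] [ -5.47751911  32.76543956  60.78601322  -6.27891178 101.82606591
 -24.14536993]
(array([-0.28, 15.61, -5.04]), array([-0.005, -0.012, -0.016]))
```

View pics/w4b.png

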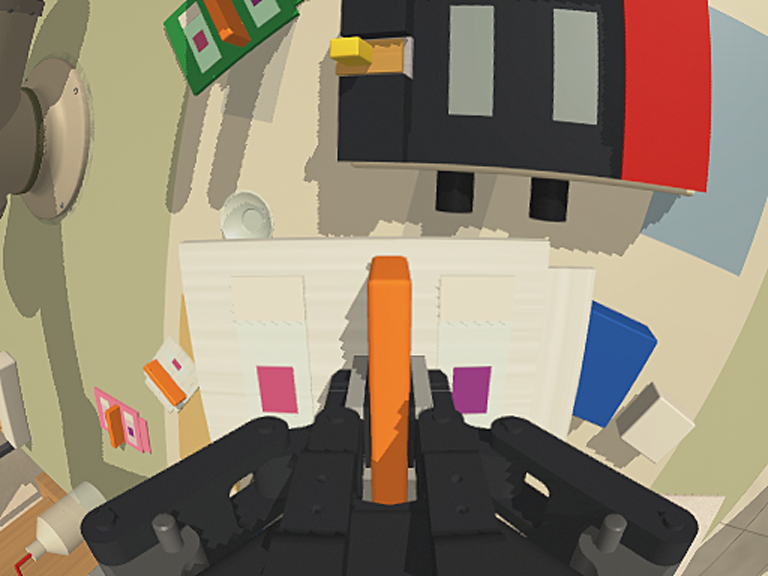

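Emit:
play_rows --travel '[[0, 2, 3], [0, 2, 3], [0, 0, 0], [0, 0, 0]]' --rotation '[[0, -0.006, -0.008], [0, -0.006, -0.008], [0, 0, 0], [0, 0, 0]]' --claw '[0.5, 0.5, 0.5, 0.5]'

```text
time_s: 5.35
position: [0.5723, 0.072, 0.2671]
tool_rot: [[-0.274, 0.918, 0.286], [-0.074, 0.277, -0.958], [-0.959, -0.284, -0.008]]
ft_force: [-0.0, -0.7, -3.0]
grip_width: 0.0112
```

```bash
python3 - <<'E'
from tgt import *
from rig import env
o=env.observe(); 
i=env.camera_info("wrist");a=env.get_image("wrist")[:,:,::-1]
cv2.imwrite("pics/w5.png",a)
cv2.imwrite("pics/w5b.png",cv2.resize(a[:170,200:500],None,fx=2.66,fy=2.66,interpolation=cv2.INTER_CUBIC))
import pickle; pickle.dump((i,o),open("w5.pkl","wb"))
E
```

```text
(no output)
```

View pics/w5b.png

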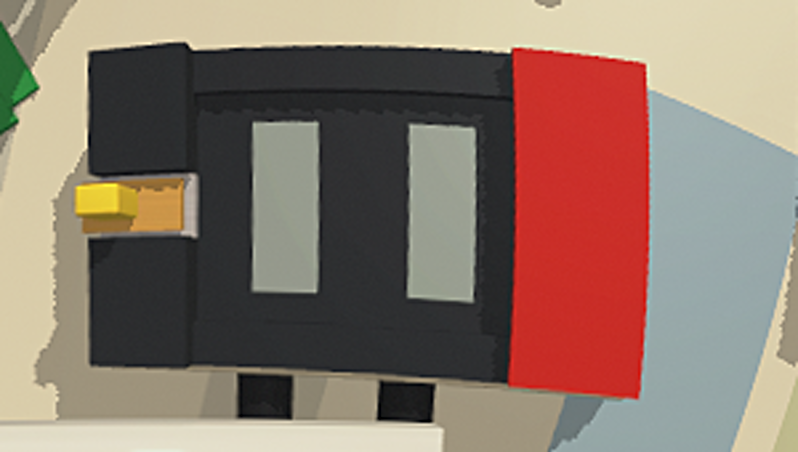

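```bash
python3 - <<'E'
from tgt import *
import pickle
i,o=pickle.load(open("w5.pkl","rb"))
P=lambda x,y,z: onz(i,(200+x/2.66-.3,y/2.66-.3),z,True)
a,b=P(513,48,.057),P(510,384,.057); c,d=P(645,64,.057),P(640,398,.057)
w1,w2=P(188,43,.062),P(189,365,.062); v1,v2=P(88,52,.062),P(90,365,.062)
for n,p,q in(("lip",a,b),("lipfar",c,d),("wall",w1,w2),("wallfar",v1,v2)):
    e=p-q; print(n,p.round(4),q.round(4),(p+q)[:2]/2,"len",np.linalg.norm(e),"yaw",np.degrees(np.arctan2(e[1],e[0]))+90)
# recess floor windows? gap edges
for p in [(197,174),(197,238),(188,240)]: print(P(*p,.04))
x=((w1+w2)/2-(a+b)/2); print("lip->wall",np.linalg.norm(x[:2]),np.degrees(np.arctan2(x[1],x[0]))%360)
for p in [(77,183),(124,183),(77,215),(128,215)]: print("knob",P(*p,.084))
E
python3 - <<'E'
import cv2
a=cv2.imread("pics/w5.png")[60:95,222:282]
cv2.imwrite("pics/w5k.png",cv2.resize(a,None,fx=10,fy=10,interpolation=cv2.INTER_CUBIC))
E
```

```text
lip [0.6079 0.2797 0.057 ] [0.6514 0.1382 0.057 ] [0.62966275 0.20894115] len 0.1480537534236174 yaw 197.09323708375723
lipfar [0.6657 0.2973 0.057 ] [0.7096 0.1554 0.057 ] [0.68764469 0.22633303] len 0.148500072443247 yaw 197.21150513747182
wall [0.4725 0.2381 0.062 ] [0.5157 0.0974 0.062 ] [0.49411392 0.16775551] len 0.1472294396261876 yaw 197.08406193393807
wallfar [0.4273 0.2246 0.062 ] [0.4709 0.0826 0.062 ] [0.44912981 0.15361398] len 0.14857998117530882 yaw 197.05793248504966
[0.4880447  0.18172131 0.04      ]
[0.49696203 0.15242867 0.04      ]
[0.49310406 0.1503001  0.04      ]
lip->wall 0.14166771998193933 196.9010693996327
knob [0.45033977 0.16196556 0.084     ]
knob [0.47098792 0.16694396 0.084     ]
knob [0.45439669 0.1484351  0.084     ]
knob [0.47669142 0.15414503 0.084     ]
```

View pics/w5k.png

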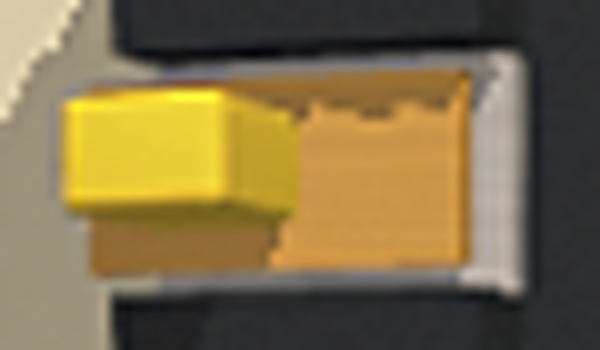

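```bash
cat >> tgt.py <<'E'
S=np.array([.569,.1905,0]); YAW=197.0
def wp(nx,nz,tilt,y=0.,tin=(0,-.0005,.0103)):
    R=frame(YAW,tilt); Rz=frame(YAW,0)
    nose=S+Rz@np.array([nx,y,nz]); t=nose-R@np.array([-.075,0,0])
    return tool(R),t+R@np.array(tin)
def where(o,tin=(0,-.0005,.0103)):
    T=o["tool_rot"]; x=-T[:,1]; z=-T[:,0]; R=np.stack([x,np.cross(z,x),z],1)
    t=o["position"]-R@np.array(tin); Rz=frame(YAW,0)
    n=Rz.T@(t+R@np.array([-.075,0,0])-S); c=Rz.T@(t-S)
    print("nose mm",(n*1000).round(1),"centre",(c*1000).round(1),"tilt",np.degrees(np.arccos(R[2,2])).round(2),"yawerr",(np.degrees(np.arctan2(x[1],x[0]))%360-YAW).round(2),"F",o["ft_force"].round(1),"w",o["grip_width"])
E
python3 - <<'E'
from tgt import *
from rig import env
o=env.observe(); where(o)
for w in [(-.055,.1,12),(-.055,.043,12),(-.076,.043,12),(-.0755,.04,0)]: print(w,delta(o,*wp(*w)),wp(*w)[1])
E
```

```text
nose mm [-37.6 115.1 236.2] centre [ 34.4 114.8 257.4] tilt 16.46 yawerr -0.22 F [-1.4  0.1 -2.3] w 0.011060019885421166
(-0.055, 0.1, 12) (array([ -1.9 ,  11.43, -14.17]), array([ 0.015, -0.077,  0.006])) [0.55334295 0.18623601 0.1256683 ]
(-0.055, 0.043, 12) (array([ -1.9 ,  11.43, -19.87]), array([ 0.015, -0.077,  0.006])) [0.55334295 0.18623601 0.0686683 ]
(-0.076, 0.043, 12) (array([  0.11,  12.05, -19.87]), array([ 0.015, -0.077,  0.006])) [0.57342535 0.19237581 0.0686683 ]
(-0.0755, 0.04, 0) (array([ -0.3 ,  11.92, -21.7 ]), array([ 0.075, -0.277,  0.005])) [0.56933197 0.19112434 0.0503    ]
```

Emit:
play_rows --travel '[[-0.4, 2.8, -2], [-0.4, 2.8, -3], [-0.4, 2.8, -3], [-0.4, 2.5, -3], [-0.2, 0.5, -2.7], [0, 0, 0], [0, 0, 0]]' --rotation '[[0.003, -0.016, 0.001], [0.003, -0.016, 0.001], [0.003, -0.016, 0.001], [0.003, -0.016, 0.001], [0.003, -0.014, 0.001], [0, 0, 0], [0, 0, 0]]' --claw '[0.5, 0.5, 0.5, 0.5, 0.5, 0.5, 0.5]'

```text
time_s: 5.98
position: [0.5524, 0.1794, 0.1163]
tool_rot: [[-0.207, 0.939, 0.275], [-0.059, 0.269, -0.961], [-0.977, -0.215, 0.0]]
ft_force: [0.5, -0.5, -1.5]
grip_width: 0.011
```

```bash
python3 - <<'E'
from tgt import *
from rig import env
o=env.observe(); where(o)
for w in [(-.055,.1,12),(-.055,.043,12)]: print(w,delta(o,*wp(*w)))
E
```

```text
nose mm [-51.9   7.5  90.1] centre [ 21.3   6.2 106.2] tilt 12.43 yawerr -1.01 F [ 0.5 -0.5 -1.5] w 0.01100657122524639
(-0.055, 0.1, 12) (array([0.09, 0.68, 0.94]), array([ 0.002, -0.007,  0.018]))
(-0.055, 0.043, 12) (array([ 0.09,  0.68, -4.76]), array([ 0.002, -0.007,  0.018]))
```

Emit:
play_rows --travel '[[0.1, 0.7, -0.8], [0, 0.1, -1], [0, 0, 0], [0, 0, 0]]' --rotation '[[0.002, -0.006, 0.018], [0, 0, 0], [0, 0, 0], [0, 0, 0]]' --claw '[0.5, 0.5, 0.5, 0.5]'

```text
time_s: 6.32
position: [0.5565, 0.1844, 0.0991]
tool_rot: [[-0.196, 0.937, 0.29], [-0.061, 0.283, -0.957], [-0.979, -0.206, 0.001]]
ft_force: [0.6, -0.4, -2.5]
grip_width: 0.0113
```

```bash
python3 - <<'E'
from tgt import *
from rig import env
o=env.observe(); where(o)
for w in [(-.055,.043,12),]: print(w,delta(o,*wp(*w)))
i=env.camera_info("wrist");a=env.get_image("wrist")[:,:,::-1]
cv2.imwrite("pics/w6.png",a); cv2.imwrite("pics/w6b.png",cv2.resize(a[50:260,80:440],None,fx=2.2,fy=2.2,interpolation=cv2.INTER_CUBIC))
a=env.get_image("scene")[:,:,::-1]
cv2.imwrite("pics/s6.png",a); cv2.imwrite("pics/s6b.png",cv2.resize(a[150:310,270:410],None,fx=3.7,fy=3.7,interpolation=cv2.INTER_CUBIC))
import pickle; pickle.dump((i,o),open("w6.pkl","wb"))
E
```

```text
nose mm [-57.5   2.9  73.6] centre [15.9  2.7 89. ] tilt 11.87 yawerr -0.17 F [ 0.6 -0.4 -2.5] w 0.011275640335100335
(-0.055, 0.043, 12) (array([-0.31,  0.19, -3.04]), array([0.001, 0.003, 0.003]))
```

View pics/w6b.png

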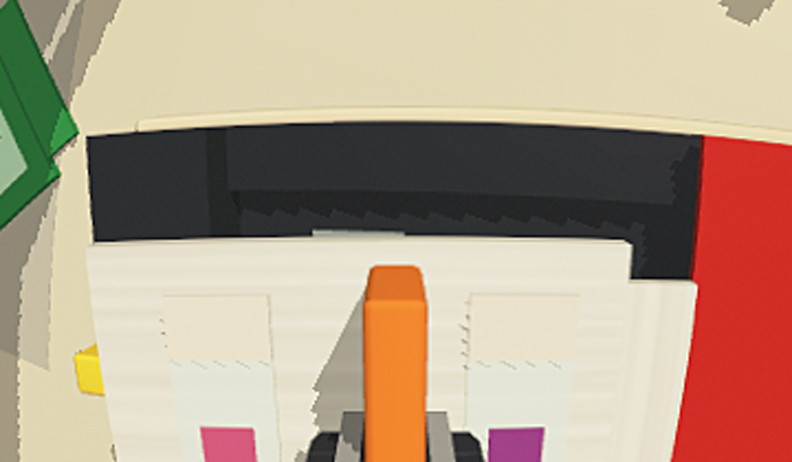

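View pics/s6b.png

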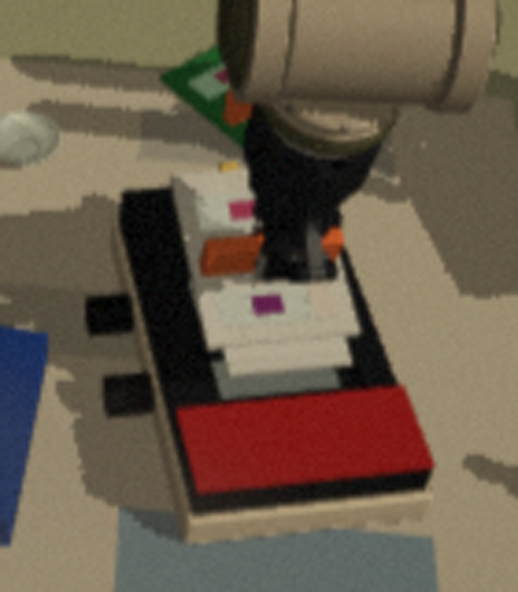

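```bash
python3 - <<'E'
from tgt import *
import pickle
i,o=pickle.load(open("w6.pkl","rb")); Rz=frame(YAW,0)
P=lambda x,y,z: (Rz.T@(onz(i,(80+x/2.2-.3,50+y/2.2-.3),z,True)-S)*1000).round(1)
print("nose corner exp x -58,y -37:",P(697,285,.0776))
print("lip edge exp -64:",P(703,137,.057),P(694,279,.057))
print("back plate corner:",P(88,248,.1095), "wall edge x=79:",P(207,130,.062),P(213,240,.062))
print("recess side edge y=-54, z48:",P(400,192,.048))
E
```

```text
nose corner exp x -58,y -37: [-58.7 -37.3  77.6]
lip edge exp -64: [-62.5 -74.1  57. ] [-63.2 -34.2  57. ]
back plate corner: [ 89.2 -47.2 109.5] wall edge x=79: [ 78.8 -73.7  62. ] [ 78.5 -40.2  62. ]
recess side edge y=-54, z48: [ 23.4 -53.5  48. ]
```

Emit:
play_rows --travel '[[-0.3, 0.2, -1], [0, 0, -0.8], [0, 0, 0], [0, 0, 0]]' --rotation '[[0, 0, 0.003], [0, 0, 0], [0, 0, 0], [0, 0, 0]]' --claw '[0.5, 0.5, 0.5, 0.5]'

```text
time_s: 6.75
position: [0.5535, 0.1862, 0.0807]
tool_rot: [[-0.194, 0.936, 0.292], [-0.061, 0.286, -0.956], [-0.979, -0.203, 0.002]]
ft_force: [1.0, 0.1, -3.2]
grip_width: 0.0113
```

```bash
cat > n.py <<'E'
from tgt import *
from rig import env
import sys
o=env.observe(); where(o)
a=[float(v) for v in sys.argv[1:4]]
print(delta(o,*wp(*a)))
E
python3 n.py -.055 .043 12
```

```text
nose mm [-55.3   0.1  55.4] centre [18.1  0.1 70.6] tilt 11.73 yawerr -0.02 F [ 1.   0.1 -3.2] w 0.011278345039455108
(array([-0.02, -0.  , -1.2 ]), array([0.   , 0.005, 0.   ]))
```

Emit:
play_rows --travel '[[0, 0, -0.7], [0, 0, -0.4], [0, 0, 0], [0, 0, 0]]' --rotation '[[0, 0.005, 0], [0, 0, 0], [0, 0, 0], [0, 0, 0]]' --claw '[0.5, 0.5, 0.5, 0.5]'

```text
time_s: 7.08
position: [0.5536, 0.1863, 0.0684]
tool_rot: [[-0.2, 0.935, 0.292], [-0.061, 0.286, -0.956], [-0.978, -0.209, 0.0]]
ft_force: [0.2, 0.0, -2.5]
grip_width: 0.0111
```

```bash
python3 n.py -.076 .042 12
```

```text
nose mm [-55.2   0.   42.7] centre [18.1  0.  58.3] tilt 12.05 yawerr 0.0 F [ 0.2  0.  -2.5] w 0.01111342604077345
(array([ 1.99,  0.61, -0.07]), array([ 0.   , -0.001, -0.   ]))
```

No contact yet, so I'll slide the nose under the lip.

Emit:
play_rows --travel '[[0.6, 0.18, 0], [0.6, 0.18, 0], [0.5, 0.15, 0], [0, 0, 0]]' --rotation '[[0, 0, 0], [0, 0, 0], [0, 0, 0], [0, 0, 0]]' --claw '[0.5, 0.5, 0.5, 0.5]'

```text
time_s: 7.42
position: [0.5722, 0.1919, 0.0684]
tool_rot: [[-0.2, 0.935, 0.292], [-0.061, 0.286, -0.956], [-0.978, -0.209, 0.0]]
ft_force: [0.4, -0.6, -4.6]
grip_width: 0.0115
```

```bash
python3 n.py -.076 .042 12
```

```text
nose mm [-74.6   0.1  42.7] centre [-1.3  0.1 58.4] tilt 12.08 yawerr -0.0 F [ 0.4 -0.6 -4.6] w 0.011465146734588896
(array([ 0.12,  0.05, -0.08]), array([ 0.   , -0.001,  0.   ]))
```

```bash
python3 n.py -.075 .042 6; python3 n.py -.075 .0405 0;python3 - <<'E'
from rig import env
import cv2
a=env.get_image("scene")[:,:,::-1]
cv2.imwrite("pics/s7b.png",cv2.resize(a[150:310,270:410],None,fx=3.7,fy=3.7,interpolation=cv2.INTER_CUBIC))
E
```

```text
nose mm [-74.6   0.1  42.7] centre [-1.3  0.1 58.4] tilt 12.08 yawerr -0.0 F [ 0.4 -0.6 -4.6] w 0.011465146734588896
(array([-0.19, -0.04, -0.84]), array([ 0.031, -0.101,  0.   ]))
nose mm [-74.6   0.1  42.7] centre [-1.3  0.1 58.4] tilt 12.08 yawerr -0.0 F [ 0.4 -0.6 -4.6] w 0.011465146734588896
(array([-0.33, -0.09, -1.76]), array([ 0.062, -0.202,  0.   ]))
```

View pics/s7b.png

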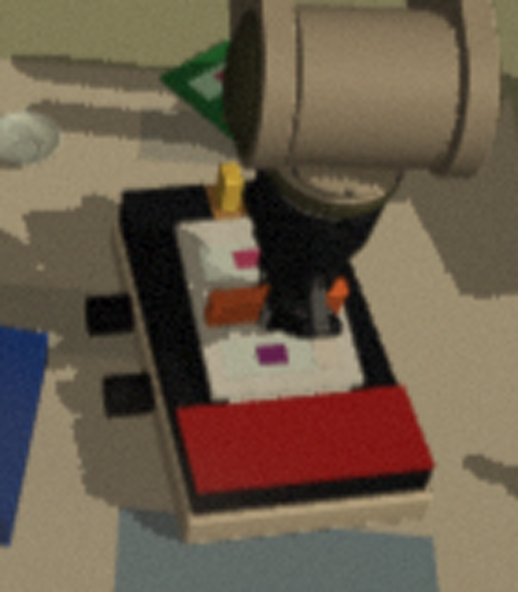

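The picture shows the nose is under the lip: the plate's shoulder is just in front of the red edge at about (290,395) in the crop. Next I'll level it.

Emit:
play_rows --travel '[[-0.1, -0.02, -0.42], [-0.1, -0.02, -0.42], [0, 0, 0]]' --rotation '[[0.015, -0.05, 0], [0.015, -0.05, 0], [0, 0, 0]]' --claw '[0.5, 0.5, 0.5]'

```text
time_s: 7.72
position: [0.5709, 0.1917, 0.0596]
tool_rot: [[-0.096, 0.951, 0.293], [-0.03, 0.291, -0.956], [-0.995, -0.101, 0.001]]
ft_force: [0.4, -0.0, -2.9]
grip_width: 0.0114
```

```bash
python3 n.py -.075 .0415 1.5
```

```text
nose mm [-75.8  -0.   41.8] centre [-1.1 -0.  49.4] tilt 5.79 yawerr 0.01 F [ 0.4 -0.  -2.9] w 0.011435541342296473
(array([-0.18, -0.06, -0.59]), array([ 0.023, -0.071, -0.   ]))
```

Emit:
play_rows --travel '[[-0.1, -0.03, -0.3], [-0.08, -0.03, -0.3], [0, 0, 0]]' --rotation '[[0.012, -0.036, 0], [0.011, -0.035, 0], [0, 0, 0]]' --claw '[0.5, 0.5, 0.5]'

```text
time_s: 7.97
position: [0.5696, 0.1911, 0.0545]
tool_rot: [[-0.025, 0.956, 0.293], [-0.007, 0.292, -0.956], [-1.0, -0.026, -0.0]]
ft_force: [0.2, 0.5, -2.6]
grip_width: 0.0112
```

```bash
python3 n.py -.075 .0403 0
```

```text
nose mm [-75.5   0.1  42.3] centre [-0.5  0.2 44.3] tilt 1.48 yawerr 0.01 F [ 0.2  0.5 -2.6] w 0.011213993825668154
(array([-0.08, -0.01, -0.39]), array([ 0.007, -0.025, -0.   ]))
```

Emit:
play_rows --travel '[[-0.05, 0, -0.2], [0, 0, -0.2], [0, 0, 0]]' --rotation '[[0.007, -0.025, 0], [0, 0, 0], [0, 0, 0]]' --claw '[0.5, 0.5, 0.5]'

```text
time_s: 8.22
position: [0.5701, 0.1911, 0.0517]
tool_rot: [[-0.002, 0.956, 0.292], [-0.002, 0.292, -0.956], [-1.0, -0.003, 0.001]]
ft_force: [-0.3, -0.9, -1.4]
grip_width: 0.0112
```

```bash
python3 n.py -.075 .0403 0
```

```text
nose mm [-76.2   0.3  41.2] centre [-1.2  0.3 41.4] tilt 0.16 yawerr 0.01 F [-0.3 -0.9 -1.4] w 0.011212459273911943
(array([-0.12, -0.01, -0.11]), array([ 0.002, -0.002, -0.   ]))
```

Emit:
play_rows --travel '[[-0.05, 0, -0.1], [0, 0, -0.08], [0, 0, 0]]' --rotation '[[0.002, -0.002, 0], [0, 0, 0], [0, 0, 0]]' --claw '[0.5, 0.5, 0.5]'

```text
time_s: 8.47
position: [0.5706, 0.1912, 0.0501]
tool_rot: [[-0.002, 0.956, 0.293], [-0.0, 0.293, -0.956], [-1.0, -0.002, -0.0]]
ft_force: [1.2, -0.0, -2.2]
grip_width: 0.011
```

```bash
python3 n.py -.075 .0400 0
```

```text
nose mm [-76.7   0.3  39.7] centre [-1.7  0.3 39.8] tilt 0.12 yawerr 0.01 F [ 1.2 -0.  -2.2] w 0.010977301413398704
(array([-0.17, -0.02,  0.02]), array([ 0.   , -0.002, -0.   ]))
```

Emit:
play_rows --travel '[[-0.15, -0.03, -0.08], [0, 0, 0], [0, 0, 0]]' --rotation '[[0, -0.002, 0], [0, 0, 0], [0, 0, 0]]' --claw '[0.5, 0.5, 0.5]'

```text
time_s: 8.72
position: [0.5692, 0.1909, 0.0492]
tool_rot: [[-0.001, 0.956, 0.293], [-0.0, 0.293, -0.956], [-1.0, -0.001, 0.0]]
ft_force: [-0.4, -0.3, -2.4]
grip_width: 0.0116
```

```bash
python3 n.py -.075 .0400 0
```

```text
nose mm [-75.4   0.1  38.8] centre [-0.4  0.1 38.9] tilt 0.04 yawerr 0.01 F [-0.4 -0.3 -2.4] w 0.011575797378115567
(array([-0.04,  0.  ,  0.11]), array([ 0.   , -0.001, -0.   ]))
```

Emit:
play_rows --travel '[[0, 0, -0.07], [0, 0, -0.05], [0, 0, 0]]' --rotation '[[0, 0, 0], [0, 0, 0], [0, 0, 0]]' --claw '[0.5, 0.5, 0.5]'

```text
time_s: 8.97
position: [0.5692, 0.1909, 0.048]
tool_rot: [[-0.001, 0.956, 0.293], [-0.0, 0.293, -0.956], [-1.0, -0.001, 0.0]]
ft_force: [0.2, -0.0, -1.9]
grip_width: 0.0113
```

```bash
python3 n.py -.075 .0400 0;python3 n.py -.075 .0400 0
```

```text
nose mm [-75.3   0.1  37.6] centre [-0.3  0.2 37.7] tilt 0.05 yawerr 0.01 F [ 0.2 -0.  -1.9] w 0.011284365952270663
(array([-0.03,  0.01,  0.23]), array([ 0.   , -0.001, -0.   ]))
nose mm [-75.3   0.1  37.6] centre [-0.3  0.2 37.7] tilt 0.05 yawerr 0.01 F [ 0.2 -0.  -1.9] w 0.011284365952270663
(array([-0.03,  0.01,  0.23]), array([ 0.   , -0.001, -0.   ]))
```

```bash
python3 - <<'E'
from rig import env
import cv2,pickle
i=env.camera_info("wrist"); o=env.observe()
a=env.get_image("wrist")[:,:,::-1]
pickle.dump((i,o),open("w8.pkl","wb")); cv2.imwrite("pics/w8.png",a)
cv2.imwrite("pics/w8b.png",cv2.resize(a[90:290,100:400],None,fx=2.66,fy=2.66,interpolation=cv2.INTER_CUBIC))
E
```

```text
(no output)
```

View pics/w8b.png

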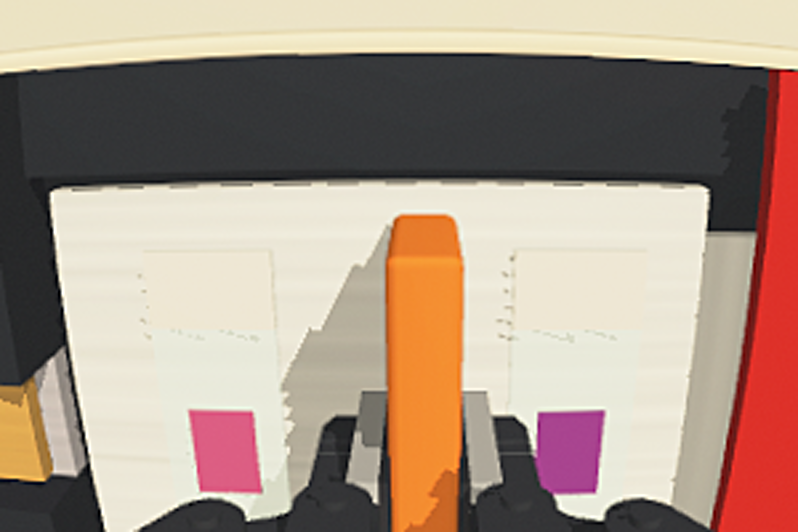

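Emit:
play_rows --travel '[[0, 0, 0], [0, 0, 0], [0, 0, 0], [0, 0, 0]]' --rotation '[[0, 0, 0], [0, 0, 0], [0, 0, 0], [0, 0, 0]]' --claw '[2, 3, 3, 3]'

```text
time_s: 9.35
position: [0.57, 0.191, 0.0491]
tool_rot: [[0.002, 0.956, 0.293], [-0.0, 0.293, -0.956], [-1.0, 0.002, 0.001]]
ft_force: [-0.5, -0.4, 0.1]
grip_width: 0.0299
```

```bash
python3 - <<'E'
from rig import env
import cv2,pickle
i=env.camera_info("wrist"); o=env.observe()
a=env.get_image("wrist")[:,:,::-1]
pickle.dump((i,o),open("w9.pkl","wb")); cv2.imwrite("pics/w9.png",a)
cv2.imwrite("pics/w9b.png",cv2.resize(a[90:290,100:400],None,fx=2.66,fy=2.66,interpolation=cv2.INTER_CUBIC))
E
```

```text
(no output)
```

View pics/w9b.png

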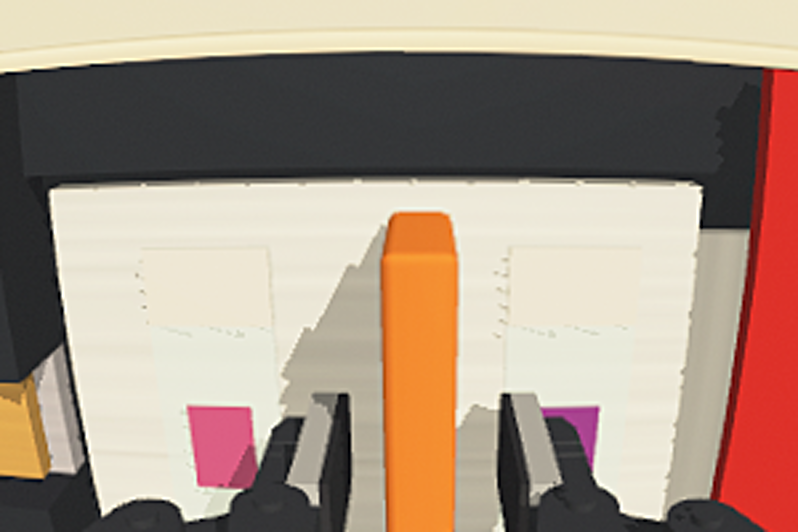

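Emit:
play_rows --travel '[[0, 0, 1], [0, 0, 2], [0, 0, 3], [-1, -0.8, 4], [-2, -1.6, 4], [-2, -1.6, 3.5], [0, 0, 0], [0, 0, 0]]' --rotation '[[0, 0, 0], [0, 0, 0], [0, 0, 0], [0, 0, 0], [0, 0, 0], [0, 0, 0], [0, 0, 0], [0, 0, 0]]' --claw '[3, 3, 3, 3, 3, 3, 3, 3]'

```text
time_s: 10.07
position: [0.5201, 0.1526, 0.2283]
tool_rot: [[0.004, 0.956, 0.293], [-0.001, 0.293, -0.956], [-1.0, 0.003, 0.002]]
ft_force: [0.2, 0.6, -0.5]
grip_width: 0.0302
```

```bash
python3 - <<'E'
from rig import env
import cv2,pickle
i=env.camera_info("wrist"); o=env.observe()
a=env.get_image("wrist")[:,:,::-1]
pickle.dump((i,o),open("w10.pkl","wb")); cv2.imwrite("pics/w10.png",a)
cv2.imwrite("pics/w10b.png",cv2.resize(a,None,fx=1.5,fy=1.5,interpolation=cv2.INTER_CUBIC))
E
```

```text
(no output)
```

View pics/w10b.png

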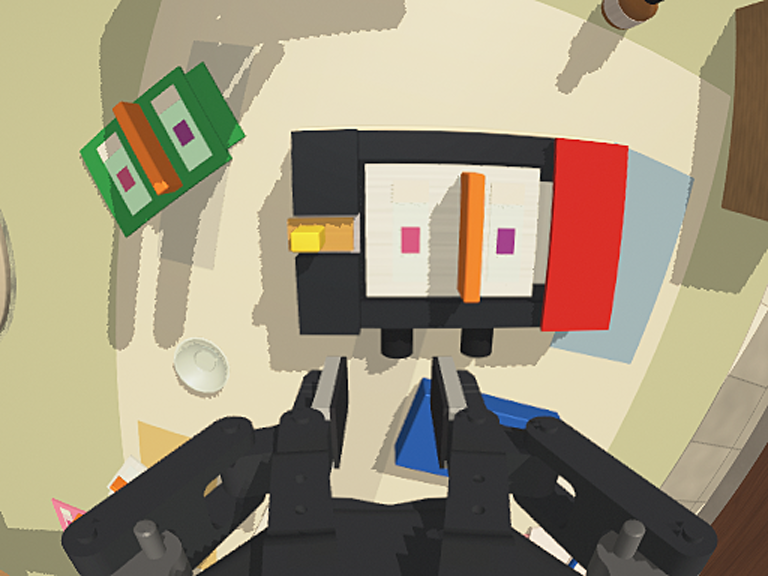

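```bash
python3 - <<'E'
import cv2
a=cv2.imread("pics/w10.png")[75:235,180:430]
cv2.imwrite("pics/w10c.png",cv2.resize(a,None,fx=3.2,fy=3.2,interpolation=cv2.INTER_CUBIC))
E
```

```text
(no output)
```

View pics/w10c.png

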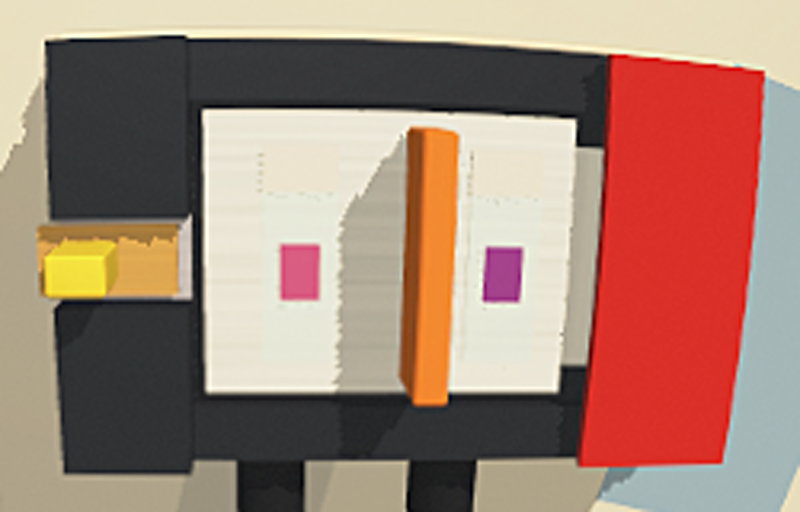

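```bash
python3 - <<'E'
from tgt import *
import pickle
i,o=pickle.load(open("w10.pkl","rb")); Rz=frame(YAW,0)
uv=lambda x,y:(180+x/3.2-.35,75+y/3.2-.35)
P=lambda x,y,z: (Rz.T@(onz(i,uv(x,y),z,True)-S)*1000).round(1)
print("back corners exp 75,±50:",P(202,109,.046),P(207,393,.046))
print("front corners exp -55:",P(577,119,.046),P(560,393,.046))
print("lip -64,±80",P(610,55,.057),P(580,464,.057)," wall 79:",P(187,36,.062),P(191,470,.062))
print("knob top corners",[P(x,y,.084) for x,y in((45,256),(106,256),(45,297),(106,297))])
c=[(202,109),(207,393),(577,119),(560,393),(411,405),(447,405),(457,135),(424,130)]
obj=np.array([(75,-50,6),(75,50,6),(-55,-50,6),(-55,50,6),(6,45,38),(-6,45,38),(-6,-45,38),(6,-45,38)])*1e-3
R,t,e=pnp(i,obj,[uv(*q) for q in c]); print(e.round(1)); print("insert in stage",(Rz.T@(t-S)*1000),"tilt",np.degrees(np.arccos(R[2,2])),(Rz.T@R).round(3))
E
```

```text
back corners exp 75,±50: [ 75.6 -50.5  46. ] [74.8 49.7 46. ]
front corners exp -55: [-54.6 -50.9  46. ] [-55.6  49.6  46. ]
lip -64,±80 [-62.1 -73.9  57. ] [-62.7  73.7  57. ]  wall 79: [ 79.5 -74.5  62. ] [80.1 72.9 62. ]
knob top corners [array([122.6,  -6.9,  84. ]), array([103.5,  -6.6,  84. ]), array([123.3,   6. ,  84. ]), array([103.9,   6.3,  84. ])]
[[ 0.4  0.5]
 [ 0.1 -0.5]
 [-0.1  0.2]
 [-0.5 -0.5]
 [ 0.1  0.7]
 [-0.   0.7]
 [ 0.8 -1.2]
 [-0.9  0.1]]
insert in stage [-0.0558503  -0.43183505 38.62889591] tilt 0.9550778250351128 [[ 1.    -0.005  0.016]
 [ 0.005  1.     0.005]
 [-0.016 -0.005  1.   ]]
```

Emit:
play_rows --travel '[[-0.6, 0.05, -0.5], [-0.6, 0.05, -0.5], [-0.6, 0.05, -0.5], [-0.6, 0.05, -0.5], [-0.6, 0.05, -0.5], [-0.6, 0.05, -0.5], [-0.6, 0.05, -0.5], [-0.6, 0.05, -0.5], [-0.6, 0.05, -0.5], [-0.5, 0, -0.5], [0, 0, 0], [0, 0, 0]]' --rotation '[[0, 0, -0.12], [0, 0, -0.12], [0, 0, -0.12], [0, 0, -0.12], [0, 0, -0.12], [0, 0, -0.12], [0, 0, -0.12], [0, 0, -0.12], [0, 0, -0.12], [0, 0, -0.12], [0, 0, -0.12], [0, 0, -0.12]]' --claw '[4, 4, 4, 4, 4, 4, 4, 4, 4, 4, 4, 4]'

```text
time_s: 11.12
position: [0.4579, 0.1605, 0.1655]
tool_rot: [[-0.02, 0.365, -0.931], [0.002, -0.931, -0.365], [-1.0, -0.009, 0.018]]
ft_force: [0.7, 0.0, -1.0]
grip_width: 0.0398
```

```bash
cat > k.py <<'E'
from tgt import *
from rig import env
import sys
o=env.observe(); Rz=frame(YAW,0)
x=np.array([0,0,-1.]); y=Rz[:,1]; T=np.stack([x,y,np.cross(x,y)],1)
if np.dot(o["tool_rot"][:,1],y)<0: T=np.stack([x,-y,np.cross(x,-y)],1)
a=[float(v) for v in sys.argv[1:3]]
print("TCP in stage",(Rz.T@(o["position"]-S)*1000).round(1),"F",o["ft_force"].round(1),o["grip_width"],"q6",o["q"][5])
print(delta(o,T,S+Rz@np.array([a[0],-.0003,a[1]])))
E
python3 k.py .1133 .11
```

```text
TCP in stage [115.   -3.8 165.5] F [ 0.7  0.  -1. ] 0.03983945557214528 q6 73.72355542481351
(array([ 0.27, -0.28, -5.55]), array([-0.003, -0.02 , -0.077]))
```

Emit:
play_rows --travel '[[0.2, -0.2, -1.5], [0.1, -0.1, -2], [0, 0, -1.5], [0, 0, 0], [0, 0, 0]]' --rotation '[[-0.002, -0.01, -0.04], [-0.001, -0.01, -0.037], [0, 0, 0], [0, 0, 0], [0, 0, 0]]' --claw '[4, 4, 4, 4, 4]'

```text
time_s: 11.53
position: [0.4605, 0.1587, 0.1099]
tool_rot: [[-0.006, 0.283, -0.959], [-0.001, -0.959, -0.283], [-1.0, -0.001, 0.006]]
ft_force: [0.3, -0.7, -0.0]
grip_width: 0.0397
```

```bash
python3 k.py .1133 .068; python3 - <<'E'
from rig import env
import cv2
a=env.get_image("wrist")[:,:,::-1]
cv2.imwrite("pics/w11b.png",cv2.resize(a,None,fx=1.5,fy=1.5,interpolation=cv2.INTER_CUBIC))
E
```

```text
TCP in stage [113.1  -1.4 109.9] F [ 0.3 -0.7 -0. ] 0.039742495967648415 q6 78.65339686473338
(array([ 0.01, -0.11, -4.19]), array([ 0.001, -0.006,  0.01 ]))
```

View pics/w11b.png

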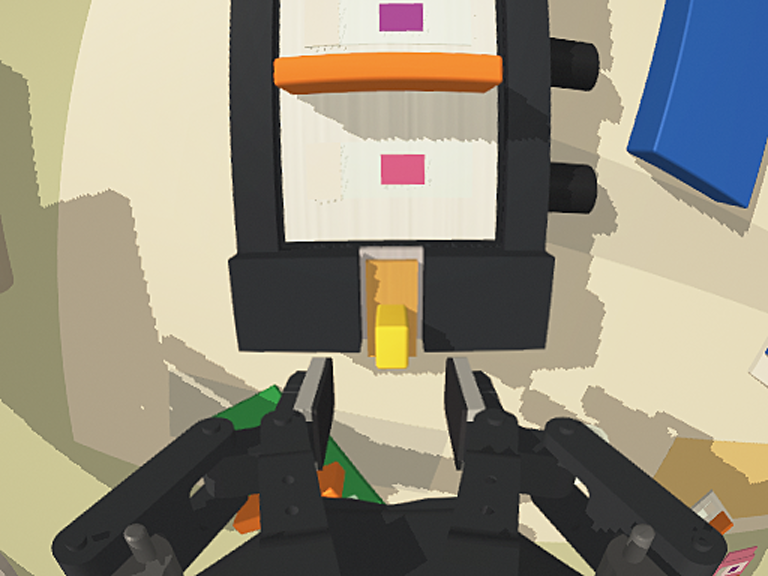

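Emit:
play_rows --travel '[[0, -0.1, -1.3], [0, 0, -1.3], [0, 0, -0.8], [0, 0, 0], [0, 0, 0]]' --rotation '[[0, -0.006, 0.01], [0, 0, 0], [0, 0, 0], [0, 0, 0], [0, 0, 0]]' --claw '[4, 4, 4, 4, 4]'

```text
time_s: 12.0
position: [0.4628, 0.1585, 0.0779]
tool_rot: [[0.005, 0.295, -0.956], [-0.0, -0.956, -0.295], [-1.0, 0.002, -0.005]]
ft_force: [0.3, 0.1, 1.0]
grip_width: 0.0397
```

```bash
python3 k.py .1133 .067
```

```text
TCP in stage [111.   -0.4  77.9] F [0.3 0.1 1. ] 0.03970822036504411 q6 77.92750687280308
(array([-0.22, -0.08, -1.09]), array([ 0.   ,  0.005, -0.002]))
```

Emit:
play_rows --travel '[[-0.2, -0.08, -0.6], [0, 0, -0.5], [0, 0, 0], [0, 0, 0], [0, 0, 0], [0, 0, 0], [0, 0, 0], [0, 0, 0]]' --rotation '[[0, 0.005, -0.002], [0, 0, 0], [0, 0, 0], [0, 0, 0], [0, 0, 0], [0, 0, 0], [0, 0, 0], [0, 0, 0]]' --claw '[4, 4, 4, 0.8, 0.8, 0.8, 0.8, 0.8]' --squeeze 30

```text
time_s: 12.67
position: [0.4617, 0.1579, 0.068]
tool_rot: [[0.003, 0.293, -0.956], [0.0, -0.956, -0.293], [-1.0, 0.001, -0.003]]
ft_force: [1.3, -0.5, -1.9]
grip_width: 0.013
```

```bash
python3 k.py .0875 .067
```

```text
TCP in stage [112.2  -0.2  68. ] F [ 1.3 -0.5 -1.9] 0.012969741003302874 q6 77.94446126165793
(array([ 2.36,  0.73, -0.1 ]), array([-0.   ,  0.003, -0.   ]))
```

Emit:
play_rows --travel '[[0.6, 0.19, 0], [0.6, 0.19, 0], [0.6, 0.18, 0], [0.5, 0.15, 0], [0, 0, 0], [0, 0, 0]]' --rotation '[[0, 0, 0], [0, 0, 0], [0, 0, 0], [0, 0, 0], [0, 0, 0], [0, 0, 0]]' --claw '[0.8, 0.8, 0.8, 0.8, 0.8, 0.8]'

```text
time_s: 13.17
position: [0.4848, 0.1649, 0.068]
tool_rot: [[-0.005, 0.293, -0.956], [-0.003, -0.956, -0.293], [-1.0, 0.001, 0.005]]
ft_force: [-3.9, -3.0, 4.2]
grip_width: 0.0133
```

```bash
python3 k.py .0875 .067
```

```text
TCP in stage [88.  -0.2 68. ] F [-3.9 -3.   4.2] 0.013320403143342232 q6 78.61009361900074
(array([ 0.04,  0.03, -0.1 ]), array([ 0.003, -0.005, -0.001]))
```

Emit:
play_rows --travel '[[0.25, 0.08, 0], [0, 0, 0], [0, 0, 0]]' --rotation '[[0, 0, 0], [0, 0, 0], [0, 0, 0]]' --claw '[0.8, 0.8, 0.8]'

```text
time_s: 13.42
position: [0.4848, 0.165, 0.068]
tool_rot: [[-0.014, 0.294, -0.956], [-0.006, -0.956, -0.294], [-1.0, 0.001, 0.015]]
ft_force: [-3.1, -1.4, -0.6]
grip_width: 0.0131
```

```bash
python3 k.py .0875 .067
```

```text
TCP in stage [88.  -0.2 68. ] F [-3.1 -1.4 -0.6] 0.01305183456288569 q6 78.70695456857693
(array([ 0.04,  0.03, -0.1 ]), array([ 0.006, -0.014, -0.002]))
```

The bolt is against its end stop: the extra push gave no movement. I'll release it and retreat upward.

Emit:
play_rows --travel '[[0, 0, 0], [0, 0, 0], [0, 0, 0], [0, 0, 0], [0, 0, 1.5], [0, 0, 3], [0, 0, 3], [-1, -0.3, 3], [-2, -0.6, 3], [0, 0, 0], [0, 0, 0]]' --rotation '[[0, 0, 0], [0, 0, 0], [0, 0, 0], [0, 0, 0], [0, 0, 0], [0, 0, 0], [0, 0, 0], [0, 0, 0], [0, 0, 0], [0, 0, 0], [0, 0, 0]]' --claw '[2.5, 4, 4, 4, 4, 4, 4, 4, 4, 4, 4]'

```text
time_s: 14.33
position: [0.457, 0.1569, 0.2086]
tool_rot: [[-0.008, 0.294, -0.956], [-0.003, -0.956, -0.294], [-1.0, 0.001, 0.009]]
ft_force: [0.0, -0.3, -0.1]
grip_width: 0.0399
```

```bash
python3 k.py .0875 .067; python3 - <<'E'
from rig import env
import cv2,pickle
i=env.camera_info("wrist"); o=env.observe()
a=env.get_image("wrist")[:,:,::-1]
pickle.dump((i,o),open("w12.pkl","wb")); cv2.imwrite("pics/w12.png",a)
cv2.imwrite("pics/w12b.png",cv2.resize(a,None,fx=1.5,fy=1.5,interpolation=cv2.INTER_CUBIC))
a=env.get_image("scene")[:,:,::-1]; cv2.imwrite("pics/s12.png",a)
E
```

```text
TCP in stage [116.9  -0.6 208.6] F [ 0.  -0.3 -0.1] 0.039934766329325674 q6 77.88418193310692
(array([  2.82,   0.83, -14.16]), array([ 0.003, -0.008, -0.002]))
```

View pics/w12b.png

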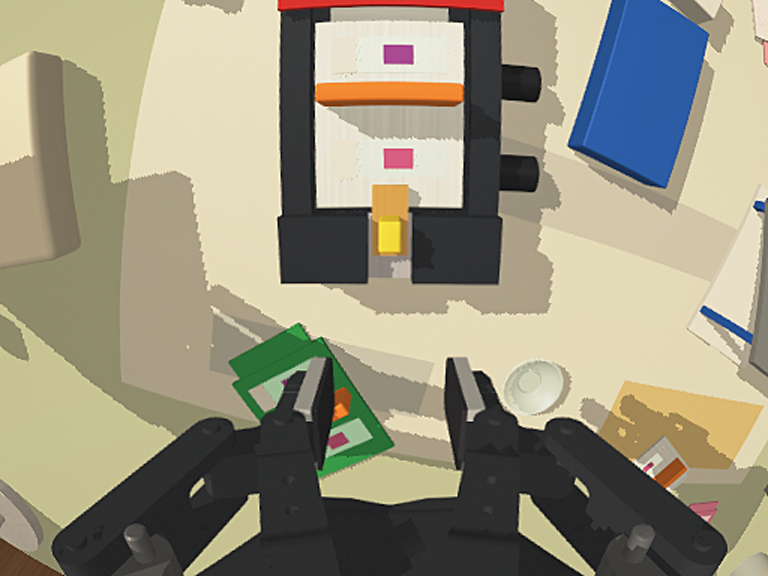

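View pics/s12.png

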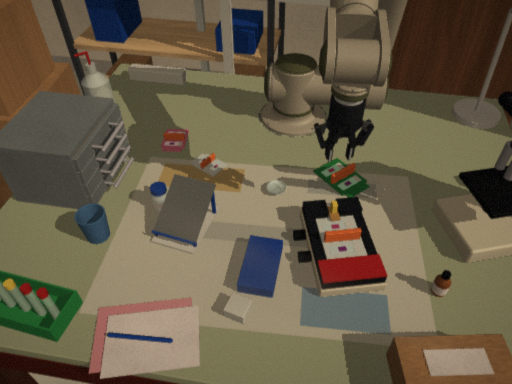

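```bash
python3 - <<'E'
from tgt import *
import pickle
i,o=pickle.load(open("w12.pkl","rb")); Rz=frame(YAW,0)
P=lambda x,y,z: (Rz.T@(onz(i,(x/1.5-.17,y/1.5-.17),z,True)-S)*1000).round(1)
print("bolt tip exp 59:",P(373,185,.054),P(408,185,.054))
print("knob top exp 79..99:",[P(x,y,.084) for x,y in((378,222),(399,222),(378,254),(399,254))])
print("insert back 75,±50:",P(316,207,.046),P(465,207,.046),"front -55:",P(317,22,.046),P(464,24,.046))
from rig import env
print(env.observe()["qvel"].round(2)); env.close_job()
E
```

```text
bolt tip exp 59: [ 60.2 -10.9  54. ] [60.1 12.1 54. ]
knob top exp 79..99: [array([80.5, -7. , 84. ]), array([80.4,  5.6, 84. ]), array([100.2,  -7. ,  84. ]), array([100.2,   5.8,  84. ])]
insert back 75,±50: [ 75.5 -50.5  46. ] [75.2 51.9 46. ] front -55: [-54.5 -49.3  46. ] [-53.4  49.9  46. ]
[-0.1   1.72  0.77  0.04 -0.14 -0.13]
the job is handed in; nothing more can be done
```

I took the aluminium insert off the rack and slid its nose under the red lip at a 12° tilt. I then levelled it into the recess and let go, pinched the yellow knob and slid the bolt until it stopped. After releasing the knob I moved the arm clear and handed the job in, at about 14.5 s of the 51 s allowed.

- **Insert:** the last picture, taken before hand-in, puts it within about 1 mm of centre both ways. It lies flat on its four corners, which were read assuming the seated height.
- **Tilt and height:** a separate pose fit, taken just after release and before the bolt was moved, gave 1.0° of tilt and an origin 38.6 mm above the table (40 is nominal). Both are within tolerance and within that fit's error.
- **Bolt:** its tip is at about x = 60 mm (59 is fully home), so roughly 25 of 26 mm of travel. An extra push did not move it any further.
- **Bystanders:** the jar, boxes, dish, bottle and mug look unmoved in the final scene picture, though I did not measure them. The gripper was open, well above everything and reading no contact force.
- **Small disagreements:**
  - The lip edge measured 1 to 2 mm off its nominal place in some views.
  - While seating the insert, the estimated height read 2 mm too low; the arm had been pressing lightly on it until I let go.

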